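Empty, close and lock a hand-injection mould

TASK

Take the moulded orange latches out of the open mould and lay them side by side on the floor of the blue tray. Then close the mould: lower the top plate level over the two guide pins until it is fully home, and lock it by setting the two keepers on the plate and sliding one under the lip of each bracket, nose hard against the back. Leave the jar, the screwdriver and the drill grip alone.

Things in the scene. Friction and masses are not known exactly. Their poses are not given: they have to be found in the camera images.
- mould: Lower half of an injection mould on a dark bed (220 x, 160 y, 12 mm), fixed. Origin: underside centre, z up. Aluminium half 130 x 140; its top, the parting face, is 34 mm above the table, with 4 cavities centred at x = +-28, y = +-27: 41 (x) x 23 (y), 12 deep. Guide pins at x = 0, y = +-58. On the +x and -x sides a dark keeper bracket with yellow lip, |x| = 68 to 98, 66 wide, 76 high.
- tray: Blue open tray for finished parts, fixed to the table, 200 (x) x 150 (y) x 28 mm high, walls and floor 4 mm. Origin: centre of its underside; z up.
- pin1_tip (a point): Tip of a steel guide pin of the mould, 66 mm above the table, at mould x = 0, y = +58 mm: 12 mm diameter, 32 mm tall above the parting face, tapered over the last 8 mm to 5 mm.
- pin2_tip (a point): Tip of a steel guide pin of the mould, 66 mm above the table, at mould x = 0, y = -58 mm: 12 mm diameter, 32 mm tall above the parting face, tapered over the last 8 mm to 5 mm.
- pocket1 (a point): Foot of the back wall of the keeper pocket on the mould's +x side, middle of its width, on its floor (mould x = +86, y = 0, height 51 mm). Axes are the mould's. The pocket is open toward the mould's middle, 42 mm wide between cheeks, 18 mm deep and 17 mm high under a yellow lip (underside 68 mm, top 76 mm above the table) that spans mould |x| = 68 to 98 mm. Bracket 66 mm wide.
- pocket2 (a point): Foot of the back wall of the keeper pocket on the mould's -x side, middle of its width, on its floor (mould x = -86, y = 0, height 51 mm). Axes are the mould's. The pocket is open toward the mould's middle, 42 mm wide between cheeks, 18 mm deep and 17 mm high under a yellow lip (underside 68 mm, top 76 mm above the table) that spans mould |x| = 68 to 98 mm. Bracket 66 mm wide.
- plate_grip (a point): Centre of the black handle bar of the loose top plate (0.6 kg). Bar 80 (y) x 16 (x) x 18 mm (z), 22 mm free under it. Axes: the plate's, z out of its top. Plate 130 (x) x 140 (y) x 18 mm; underside 49 mm below this point. Through holes 14.5 mm at x = 0, y = +-58 for the pins; fits either way round; hollowed below. Starts flat on the table. Closed: this point is 83 mm above the table.
- latch1_mid (a point): Centre of one orange moulded tool-case latch, 20 g, 38 (x) x 20 (y) x 24 mm high (z); upper 12 mm 34 x 18 mm. It starts upright in one of the mould's cavities, axes along the mould's, its upper 12 mm proud of the parting face (centre 34 mm above the table). None if absent.
- latch2_mid (a point): Centre of one orange moulded tool-case latch, 20 g, 38 (x) x 20 (y) x 24 mm high (z); upper 12 mm 34 x 18 mm. It starts upright in one of the mould's cavities, axes along the mould's, its upper 12 mm proud of the parting face (centre 34 mm above the table). None if absent.
- latch3_mid (a point): Centre of one orange moulded tool-case latch, 20 g, 38 (x) x 20 (y) x 24 mm high (z); upper 12 mm 34 x 18 mm. It starts upright in one of the mould's cavities, axes along the mould's, its upper 12 mm proud of the parting face (centre 34 mm above the table). None if absent.
- latch4_mid (a point): Centre of one orange moulded tool-case latch, 20 g, 38 (x) x 20 (y) x 24 mm high (z); upper 12 mm 34 x 18 mm. It starts upright in one of the mould's cavities, axes along the mould's, its upper 12 mm proud of the parting face (centre 34 mm above the table). None if absent.
- keeper1_grip (a point): Centre of the black upright grip of a loose keeper, 0.16 kg: 20 (x) x 18 (y) x 42 mm high (z), its centre 35 mm above the keeper's underside. It stands on the tail of a red flat foot 42 (x) x 36 (y) x 14 mm that reaches from 11 mm behind this point (-x) to 31 mm ahead (+x, the nose). Starts upright on the table. The two keepers are alike; either fits either bracket.
- keeper1_nose (a point): Middle of the front face of the red foot of the same keeper, 7 mm above its underside; x points out of the nose, the way it goes into the pocket, z up. Home: foot flat on the closed plate (top 52 mm above the table), nose touching the pocket's back wall, 86 mm from the mould's middle.
- keeper2_grip (a point): Centre of the black upright grip of a loose keeper, 0.16 kg: 20 (x) x 18 (y) x 42 mm high (z), its centre 35 mm above the keeper's underside. It stands on the tail of a red flat foot 42 (x) x 36 (y) x 14 mm that reaches from 11 mm behind this point (-x) to 31 mm ahead (+x, the nose). Starts upright on the table. The two keepers are alike; either fits either bracket.
- keeper2_nose (a point): Middle of the front face of the red foot of the same keeper, 7 mm above its underside; x points out of the nose, the way it goes into the pocket, z up. Home: foot flat on the closed plate (top 52 mm above the table), nose touching the pocket's back wall, 86 mm from the mould's middle.
- jar_mid (a point): Centre of a glass jar with a brass lid, 64 mm wide, 85 mm high. Bystander.
- driver_grip (a point): Handle of a loose screwdriver lying on the table. Bystander.
- sidegrip_mid (a point): Centre of a black rubber side grip of a power drill standing on end, 48 mm wide, 130 mm high with its steel stud. Bystander.
Mind the look-alikes: they are no part of the job. Leave any black, grey or pink look-alike of the part that bears latch4_mid alone.

How it is judged:
By the outcome, as a careful person would: the job done as asked, in the order asked, and still so for the second after the job is handed in, with the robot touching nothing.
Of latch1, latch2, latch3, latch4 only 3 to 4 are there at a start; the rules pass over those that are not, and their reading is None.
At some moment in a run one of keeper1, keeper2, plate may be knocked a few centimetres aside while the robot is not near it.
Once in a run the grip may slacken for a moment while it holds something.
It also fails if it takes over 210 s, if anything falls off the work surface, if the arm or the gripper's body presses on something with over 40 N, if the wrist force passes 120 N, or if a joint passes its speed limit or range.

ROBOT

A 6-joint arm with a two-finger parallel gripper is mounted at the origin on the work surface. World frame = base frame: x ahead of the robot, y to its left, z up, the work surface at z = 0. Lengths are in mm, angles in rad, forces in N, time in s.
With the tool pointing down it reaches from about 325 to 925 mm from the base axis. Payload 3.1 kg.
Tool frame: the origin (TCP) lies midway between the tips of the shut fingers; the grasp point (between the pads) lies 19 mm behind it; z points along the fingers, y is the line along which they close (so a half turn about z gives the same grasp; the last joint's range is limited). The gripper opens to 85 mm and grips with 20 to 120 N. Pads are 22 mm wide; open, the fingers measure 114 mm over their backs; the gripper's body (76 mm by 85 mm) begins 54 mm behind the grasp point. The pads swing forward as they close: fully open they stand 13 mm farther back than shut.
Start: joints at [1.222, 0.217, 1.613, -0, 1.311, -0.112], TCP at [146.601, 607.575, 231.3] pointing down, gripper open.
Joint ranges: [-2.75, 2.75], [-0.78, 2.1], [0.31, 2.55], [-1.13, 4.27], [0.13, 2.63], [-2.58, 2.58]. Speed limits (rad/s): [2.79, 2.79, 3.14, 3.14, 3.14, 3.14].

INTERFACE

Orientations are given as a 3x3 rotation matrix whose columns are the frame's x, y, z axes.
In Python, from workcell import status, optics, workorder gives the robot as it stands.
- The arm moves only by the tool jog_arm, never from a script. Its argument "moves" is a list of rows, each an object with "rot": the turn, a rotation vector about the tool's x, y, z in rad, a list of three; "dp": the shift along the tool's x, y, z in m, a list of three; "gripper": the finger opening in m, from 0 to 0.0854. A call has 1 to 12 rows; each row is the pose to reach, as a shift and turn from the pose commanded when the call began, along the tool's axes at that moment; what a row does not reach only later rows make up. A row lasts 1/8 s, in which the tool goes at most 62.5 mm and 10.7 degrees, less where a joint would pass 70% of its speed; a pose out of reach is approached as far as the arm can. A call with a gripper value outside its range is refused whole. The fingers move at their own pace and stop on an object; "force" is the grip in N (left out, the last holds). Time passes only in rows, so rows that repeat a pose let the fingers close. It gives the time, the measured TCP pose, the force, the opening and the grip force at its end, in the units of the state.
- status.sense(): the state, without advancing time (a new reading comes with each control period).
- optics.get_image(name): name is "scene" or "top" or "wrist"; returns a dict with "pixels" (400x640x3 uint8, red, green, blue), "range_z" (400x640 float32, mm along the optical axis (not along the pixel's ray), 0 where there is no reading), "intrinsics" (3x3 intrinsics, pixels), "k1" (the pictures are not rectified: a ray, as slopes to the right and down, at radius r is drawn at 1 + k1 r^2 times it, then the intrinsics apply), "xyz" and "orientation" of the camera in the world. Camera axes: x right, y down, z forward; pixel columns grow to the right and rows downward; lengths in mm; the calibration is good to about 2 mm. A picture is of the moment at which its call begins.
- workorder.sign_off(): hands the job in; it is judged then, once.
The state is a dict: "t": time; "q": joint angles; "qd": joint speeds; "joint_torque": joint torques, N m; "ee_pos": TCP position; "tool_rot": TCP orientation; "contact_force": force on the tool from outside, world axes, zero at the start; "ft_torque": the same for the moment, N m; "grip_width": finger opening in mm; "gripper_force": force on a finger pad.
Only numpy, scipy, OpenCV 4.12 (cv2) and the standard library are available. Lean on these libraries where they do the work, as an engineer would, in place of code of your own. Each camera call takes 0.05 s, during which the arm holds its last target. There are 200 camera calls.

## Working session

There is one attempt and no reset: what is moved stays moved. The work goes in short steps, Python scripts to look and compute and a tool call to move; the robot and the scene stay as the last step left them, time stands still between calls to the robot, and variables do not carry over. Pictures are saved under pics/ and viewed, at most 14 in all, crops included, and the job is handed in when it is done.

Besides the shell and the picture viewer there is one more tool, called after "Call:" in YAML: its name, and indented under it one key for each argument. jog_arm: Moves the arm, as the interface text tells. Its arguments: {"type":"object","properties":{"moves":{"type":"array","items":{"type":"object","properties":{"rot":{"type":"array","items":{"type":"number"}},"dp":{"type":"array","items":{"type":"number"}},"gripper":{"type":"number"}}}},"force":{"type":"number"}},"required":["moves"]}

```bash
mkdir -p pics; ls
cat > h.py <<'E'
import numpy as np, cv2
from workcell import status, optics, workorder
def cap(n,save=None):
    im=optics.get_image(n)
    if save: cv2.imwrite('pics/'+save, im['pixels'][:,:,::-1])
    return im
def rays(im,uv):
    K=np.array(im['intrinsics']);uv=np.atleast_2d(uv).astype(float)
    d=np.c_[(uv[:,0]-K[0,2])/K[0,0],(uv[:,1]-K[1,2])/K[1,1]]
    s=d.copy()
    for _ in range(20): s=d/(1+im['k1']*(s**2).sum(1,keepdims=True))
    return np.c_[s,np.ones(len(s))]
def onplane(im,uv,z):
    r=rays(im,uv)@np.array(im['orientation']).T; o=np.array(im['xyz'])
    return o+r*((z-o[2])/r[:,2])[:,None]
def cloud(im):
    v,u=np.mgrid[:400,:640]; r=rays(im,np.c_[u.ravel(),v.ravel()])
    p=(r*im['range_z'].reshape(-1,1))@np.array(im['orientation']).T+np.array(im['xyz'])
    p[im['range_z'].ravel()==0]=np.nan
    return p.reshape(400,640,3)
E
python3 - <<'E'
from h import *
s=status.sense();print(s['t'],s['ee_pos'],np.round(s['tool_rot'],3))
for n in('top','scene'):
    im=cap(n,n+'0.png');print(n,im['xyz'],np.round(im['orientation'],2),im['intrinsics'],im['k1'])
E
```

```text
pics
0.0 [146.29531356 606.78029843 229.94728965] [[-0.972  0.235 -0.001]
 [ 0.235  0.972 -0.002]
 [ 0.    -0.002 -1.   ]]
top [ 362.3958882    -6.98071043 1109.25676652] [[ 0.09 -0.98  0.2 ]
 [-1.   -0.09  0.02]
 [-0.01 -0.2  -0.98]] [[404.56751165   0.         319.45360567]
 [  0.         404.56751165 200.37868108]
 [  0.           0.           1.        ]] -0.010237706005276556
scene [907.43096495 619.68397772 700.06572012] [[-0.89  0.31 -0.34]
 [ 0.46  0.59 -0.67]
 [-0.01 -0.75 -0.66]] [[401.90524281   0.         325.23518726]
 [  0.         401.90524281 202.0986632 ]
 [  0.           0.           1.        ]] -0.010391391525016802
```

View pics/top0.png

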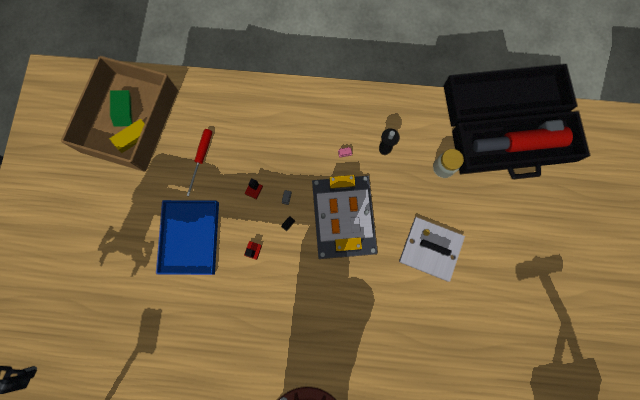

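View pics/scene0.png

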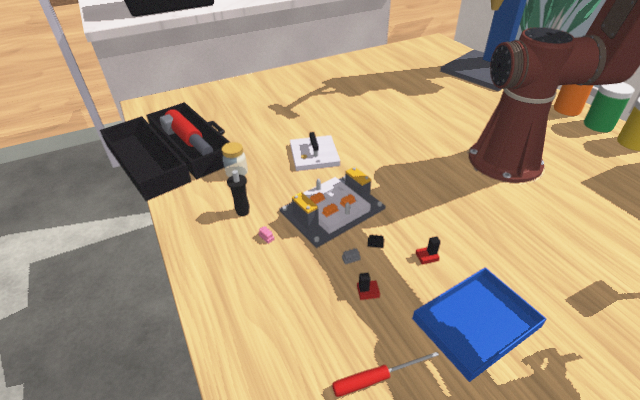

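The top view shows the tray at (188,238), keepers at (254,187) and (254,248), and the mould at (345,217) with orange latches at (335,205), (353,204) and (336,226). The plate is at (432,247). The look-alikes are at (286,197), (288,223) and (345,152).

Run:
```python
from h import *
im=cap('top');P=cloud(im);hsv=cv2.cvtColor(im['pixels'],cv2.COLOR_RGB2HSV)
H,S,V=[hsv[...,i].astype(int) for i in range(3)]
def comps(m,name,z,amin=8):
    n,l,st,c=cv2.connectedComponentsWithStats(m.astype(np.uint8))
    for i in range(1,n):
        if st[i,4]<amin: continue
        v,u=np.where(l==i)
        w=onplane(im,np.c_[u,v],z)[:,:2].astype(np.float32)
        r=cv2.minAreaRect(w)
        print(name,np.round(c[i]),st[i,4],'mean',np.round(w.mean(0),1),'rect',np.round(r[0],1),np.round(r[1],1),round(r[2],1),'zmed',np.round(np.nanmedian(P[v,u],0),1))
roi=np.zeros((400,640),bool);roi[140:290,140:480]=1
comps(roi&(H>18)&(H<30)&(S>200)&(V>120)&(P[...,2]>60),'lip',76)
comps(roi&(H>3)&(H<17)&(S>190)&(V>110)&(P[...,2]>36)&(P[...,2]<60),'latch',46)
comps(roi&((H<4)|(H>174))&(S>150)&(V>60),'red',14)
comps(roi&(V<60)&(P[...,2]>40)&(P[...,2]<62),'black',56)
comps(roi&(H>100)&(H<130)&(S>120)&(P[...,2]>22),'tray',28,40)
comps(roi&(P[...,2]>14)&(P[...,2]<24)&(V>100)&(S<60),'plate',18,100)
comps(roi&(P[...,2]>30)&(P[...,2]<38)&(S<70),'parting',34,100)
comps(roi&(P[...,2]>28)&(P[...,2]<54)&(V<70)&(S<120),'bar',58-9,20)
cv2.imwrite('pics/c1.png',cv2.resize(im['pixels'][160:290,230:480,::-1],None,fx=3.2,fy=3.2,interpolation=cv2.INTER_CUBIC))
```

```text
lip [342. 179.] 131 mean [636.1 -36.7] rect [634.  -35.8] [25.  64.1] 7.5 zmed [637.  -37.7  75. ]
lip [353. 244.] 160 mean [469.3 -76.9] rect [469.5 -75.7] [28.  43.4] 5.1 zmed [469.4 -76.7  75.1]
latch [353. 203.] 31 mean [581.5 -71.5] rect [580.9 -71.2] [27.4 10.7] 4.2 zmed [580.8 -71.7  44.7]
latch [333. 204.] 35 mean [572.4 -19.2] rect [572. -19.] [26.1 11.8] 12.7 zmed [573.1 -19.8  45.1]
latch [335. 225.] 50 mean [517.5 -29.2] rect [518.8 -29.3] [29.5 13.3] 4.8 zmed [517.3 -29.1  45.3]
red [202. 151.] 189 mean [701.  366.5] rect [701.1 366.9] [24. 71.] 80.5 zmed [698.8 363.4  22.5]
red [253. 191.] 119 mean [596.1 206. ] rect [601.9 206.4] [34.3 39.7] 70.5 zmed [596.1 206.3  13. ]
red [254. 248.] 113 mean [439.9 183.5] rect [435.2 187.4] [33.7 38.4] 78.2 zmed [442.5 181.6  13.6]
black [144. 150.] 94 mean [676.7 511.7] rect [671.8 513.8] [14.  71.2] 78.2 zmed [678.8 514.4  49.3]
black [467. 157.] 224 mean [ 733.3 -369. ] rect [ 741.2 -375.4] [87.4 41.9] 11.5 zmed [ 727.9 -366.1   57.4]
black [476. 145.] 44 mean [ 770.3 -395. ] rect [ 768.7 -395.1] [32.3 13.7] 0.5 zmed [ 773.7 -39
[... 870 characters left out ...]
3.] rect [ 481.1 -293.9] [141.  130.2] 73.2 zmed [ 468.4 -291.8   17.3]
parting [344. 215.] 1792 mean [549.3 -50.1] rect [551.  -50.2] [133.2 139.8] 10.0 zmed [548.8 -49.8  33.1]
bar [461. 147.] 44 mean [ 764.3 -354.1] rect [ 761.5 -353.6] [44.4 10.9] 14.6 zmed [ 768.7 -355.4   44.2]
bar [475. 147.] 43 mean [ 767.9 -394.9] rect [ 769.9 -394.3] [32.9 13.4] 16.8 zmed [ 769.9 -396.4   45.2]
bar [384. 149.] 45 mean [ 739.1 -145.2] rect [ 740.8 -144.8] [32.7 21.8] 62.3 zmed [ 740.1 -145.1   40. ]
bar [468. 167.] 63 mean [ 706.5 -375.9] rect [ 713.9 -383.3] [37.1 43.4] 1.0 zmed [ 706.3 -372.6   41.7]
bar [342. 189.] 69 mean [615.6 -38.6] rect [615.  -38.8] [10.7 65.1] 10.4 zmed [617.8 -39.5  44.6]
```

View pics/c1.png

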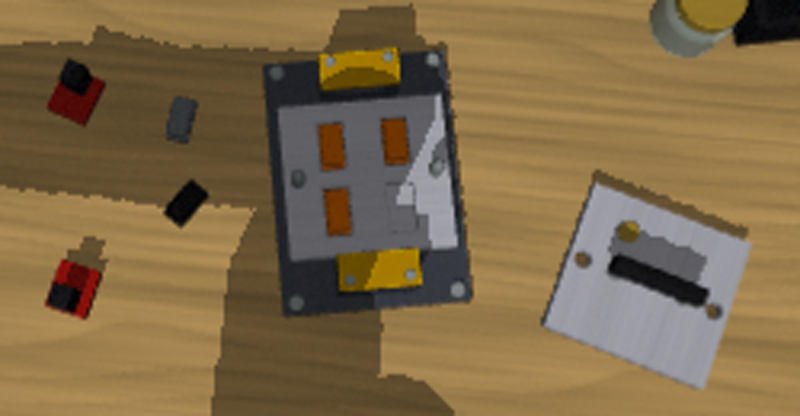

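Three latches are present, all orange: mould cavities (+,+), (+,−) and (−,+). The fourth cavity, around crop (402,208), is empty. Next I move over the mould and look closer with the wrist camera.

```bash
cat >> h.py <<'E'
def go(*targets,base=None):
    """targets (x,y,z,a_deg): tool down, tool x at world angle a; prints dp(m), rot(rad) from present pose"""
    s=status.sense();p=np.array(s['ee_pos']);R=np.array(s['tool_rot'])
    a0=np.degrees(np.arctan2(R[1,0],R[0,0]))
    print('t',round(s['t'],2),'p',np.round(p,1),'a',round(a0,1),'F',np.round(s['contact_force'],1),'w',round(s['grip_width'],1),'gf',round(s['gripper_force'],1),'q',np.round(s['q'],2))
    c,sn=np.cos(np.radians(a0)),np.sin(np.radians(a0));Ri=np.array([[c,sn,0],[sn,-c,0],[0,0,-1]])
    for t in targets:
        d=Ri.T@(np.array(t[:3])-p); da=(t[3]-a0+180)%360-180
        print('  ->',t,'dp',np.round(d/1000,4),'rz',round(-np.radians(da),3))
MC=np.array([549.8,-50.2]);MA=10.0
def M(x,y,c=MC,a=MA):
    a=np.radians(a);return np.round(c+[np.cos(a)*x-np.sin(a)*y,np.sin(a)*x+np.cos(a)*y],1)
E
echo
```

Call:
jog_arm:
  moves:
    - {"dp": [-0.547, -0.544, -0.03], "rot": [0, 0, 1.3]}
    - {"dp": [-0.547, -0.544, -0.03], "rot": [0, 0, 1.3]}
    - {"dp": [-0.547, -0.544, -0.03], "rot": [0, 0, 1.3]}
    - {"dp": [-0.547, -0.544, -0.03], "rot": [0, 0, 1.3]}
    - {"dp": [-0.547, -0.544, -0.03], "rot": [0, 0, 1.3]}
    - {"dp": [-0.547, -0.544, -0.03], "rot": [0, 0, 1.3]}
    - {"dp": [-0.547, -0.544, -0.03], "rot": [0, 0, 1.3]}
    - {"dp": [-0.547, -0.544, -0.03], "rot": [0, 0, 2.73]}
    - {"dp": [-0.547, -0.544, -0.03], "rot": [0, 0, 2.73]}
    - {"dp": [-0.547, -0.544, -0.03], "rot": [0, 0, 2.73]}
    - {"dp": [-0.547, -0.544, -0.03], "rot": [0, 0, 2.73]}
    - {"dp": [-0.547, -0.544, -0.03], "rot": [0, 0, 2.73], "gripper": 0.036}

```text
validation failed for argument at $.mo...
```

Run:
```python
from h import *
go((*M(0,0),260,10))
```

```text
t 0.15 p [146.4 607.  230.2] a 166.4 F [ 0.6 -0.  -0.6] w 85.1 gf 0.0 q [ 1.22  0.22  1.61  0.    1.31 -0.11]
  -> (np.float64(549.8), np.float64(-50.2), 260, 10) dp [-0.5463 -0.5442 -0.0298] rz 2.73
```

Call:
jog_arm:
  moves:
    - {"dp": [-0.547, -0.544, -0.03], "rot": [0, 0, 1.3], "gripper": 0.085}

```text
t: 0.28
ee_pos: [178.3, 555.5, 232.6]
tool_rot: [[-0.911, 0.412, -0.001], [0.412, 0.911, -0.0], [0.001, -0.0, -1.0]]
contact_force: [0.2, -0.0, 0.3]
grip_width: 84.8
gripper_force: 0.0
```

Call:
jog_arm:
  moves:
    - {"dp": [-0.588, -0.399, -0.027], "rot": [0, 0, 2.54], "gripper": 0.085}
    - {"dp": [-0.588, -0.399, -0.027], "rot": [0, 0, 2.54], "gripper": 0.036}
    - {"dp": [-0.588, -0.399, -0.027], "rot": [0, 0, 2.54], "gripper": 0.036}
    - {"dp": [-0.588, -0.399, -0.027], "rot": [0, 0, 2.54], "gripper": 0.036}
    - {"dp": [-0.588, -0.399, -0.027], "rot": [0, 0, 2.54], "gripper": 0.036}
    - {"dp": [-0.588, -0.399, -0.027], "rot": [0, 0, 2.54], "gripper": 0.036}
    - {"dp": [-0.588, -0.399, -0.027], "rot": [0, 0, 2.54], "gripper": 0.036}
    - {"dp": [-0.588, -0.399, -0.027], "rot": [0, 0, 2.54], "gripper": 0.036}
    - {"dp": [-0.588, -0.399, -0.027], "rot": [0, 0, 2.54], "gripper": 0.036}
    - {"dp": [-0.588, -0.399, -0.027], "rot": [0, 0, 2.54], "gripper": 0.036}
    - {"dp": [-0.588, -0.399, -0.027], "rot": [0, 0, 2.54], "gripper": 0.036}
    - {"dp": [-0.588, -0.399, -0.027], "rot": [0, 0, 2.54], "gripper": 0.036}

```text
t: 1.78
ee_pos: [552.1, -54.6, 260.5]
tool_rot: [[0.897, 0.442, 0.0], [0.442, -0.897, -0.001], [-0.0, 0.001, -1.0]]
contact_force: [-0.3, 1.0, -0.4]
grip_width: 35.8
gripper_force: 0.0
```

Run:
```python
from h import *
go((*M(0,0),260,10))
im=cap('wrist','w1.png');print(im['xyz'],np.round(im['orientation'],2))
```

```text
t 1.77 p [552.1 -54.6 260.5] a 26.2 F [-0.3  1.  -0.4] w 35.8 gf 0.0 q [-0.22  0.04  1.75 -0.    1.35  0.89]
  -> (np.float64(549.8), np.float64(-50.2), 260, 10) dp [-0.0001 -0.0049  0.0005] rz 0.283
[616.2772959  -23.49249835 402.80408011] [[ 0.44 -0.86 -0.25]
 [-0.9  -0.42 -0.13]
 [ 0.    0.28 -0.96]]
```

View pics/w1.png

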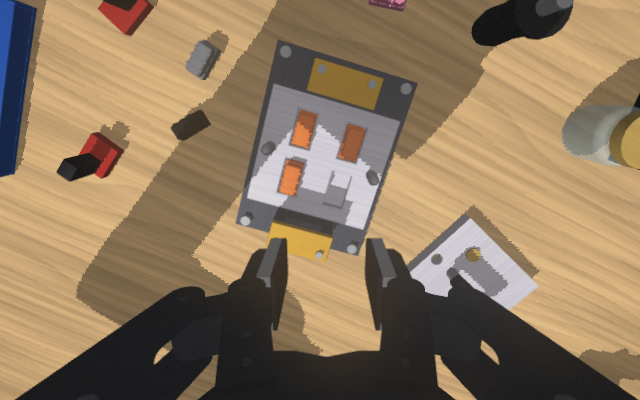

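The wrist view shows three orange latches at (304,129), (352,143) and (291,177), pins at (268,149) and (373,178), and the empty cavity at (338,188). I'll measure these.

```bash
cat >> h.py <<'E'
def comps(im,m,name,z,amin=30,P=None):
    n,l,st,c=cv2.connectedComponentsWithStats(m.astype(np.uint8)); out=[]
    for i in range(1,n):
        if st[i,4]<amin: continue
        v,u=np.where(l==i); w=onplane(im,np.c_[u,v],z)[:,:2].astype(np.float32); r=cv2.minAreaRect(w)
        print(name,np.round(c[i]),st[i,4],'mean',np.round(w.mean(0),1),'rect',np.round(r[0],1),np.round(r[1],1),round(r[2],1)); out.append(w)
    return out
def chans(im):
    h=cv2.cvtColor(im['pixels'],cv2.COLOR_RGB2HSV).astype(int);return h[...,0],h[...,1],h[...,2]
E
python3 - <<'E'
from h import *
im=cap('wrist');P=cloud(im);H,S,V=chans(im);Z=P[...,2]
near=(np.hypot(P[...,0]-550,P[...,1]+50)<130)
comps(im,near&(H<20)&(S>120)&(Z>42)&(Z<52),'latchtop',46)
comps(im,near&(Z>55)&(Z<69)&(S<80),'pin',62,4)
comps(im,near&(Z>70)&(Z<82)&(H>15)&(H<32)&(S>100),'lip',76)
comps(im,near&(Z>8)&(Z<17),'bed',12,300)
comps(im,near&(Z>29)&(Z<50),'part',34,300)
E
```

```text
latchtop [302. 129.] 550 mean [574.9 -18.4] rect [574.6 -18.4] [33.6 18.3] 10.2
latchtop [350. 144.] 538 mean [583.7 -70.3] rect [583.5 -70.4] [33.6 19.2] 8.9
latchtop [289. 179.] 485 mean [520.1 -28.1] rect [519.9 -28. ] [33.7 18.5] 11.0
pin [265. 149.] 111 mean [542.3   6.6] rect [542.5   6.6] [11.2 11.1] 69.4
pin [371. 179.] 102 mean [ 561.9 -104.8] rect [ 562.  -104.7] [10.7 11.6] 25.9
pin [278. 219.] 51 mean [479.5 -35.4] rect [479.6 -35.2] [ 5.3 12. ] 10.8
pin [325. 231.] 55 mean [488.4 -87.3] rect [488.5 -87.5] [ 5.2 13.2] 9.4
lip [341.  84.] 2215 mean [632.  -34.9] rect [632.4 -35.2] [29.9 65. ] 10.1
lip [299. 240.] 1403 mean [473.  -65.2] rect [470.9 -63.7] [31.8 64.7] 10.2
bed [321. 132.] 6313 mean [574.2 -40. ] rect [551.  -49.4] [219.  159.2] 9.9
part [317. 157.] 13543 mean [552.5 -47.1] rect [542.7 -51. ] [145.6 139.2] 9.9
```

Call:
jog_arm:
  force: 40
  moves:
    - {"dp": [0.0365, -0.0228, 0.05], "rot": [0, 0, 0.283], "gripper": 0.036}
    - {"dp": [0.0365, -0.0228, 0.1], "rot": [0, 0, 0.283], "gripper": 0.036}
    - {"dp": [0.0365, -0.0228, 0.15], "rot": [0, 0, 0.283], "gripper": 0.036}
    - {"dp": [0.0365, -0.0228, 0.19], "rot": [0, 0, 0.283], "gripper": 0.036}
    - {"dp": [0.0365, -0.0228, 0.19], "rot": [0, 0, 0.283], "gripper": 0.036}
    - {"dp": [0.0365, -0.0228, 0.21], "rot": [0, 0, 0.283], "gripper": 0.036}
    - {"dp": [0.0365, -0.0228, 0.2245], "rot": [0, 0, 0.283], "gripper": 0.036}
    - {"dp": [0.0365, -0.0228, 0.2245], "rot": [0, 0, 0.283], "gripper": 0.036}
    - {"dp": [0.0365, -0.0228, 0.2245], "rot": [0, 0, 0.283], "gripper": 0.036}

```text
t: 3.0
ee_pos: [573.8, -14.6, 36.9]
tool_rot: [[0.983, 0.183, 0.001], [0.183, -0.983, -0.0], [0.001, 0.0, -1.0]]
contact_force: [0.5, 0.1, 0.1]
grip_width: 35.9
gripper_force: 0.0
```

```bash
sed -i 's/^MC=.*/MC=np.array([551.8,-49.4]);MA=10.0/' h.py
python3 - <<'E'
from h import *
go((*M(28,27),36,10))
# tray from top view
im=cap('top');H,S,V=chans(im);P=cloud(im)
comps(im,(H>100)&(H<130)&(S>120)&(P[...,2]>22)&(P[...,1]>250)&(P[...,1]<480),'rim',28,20)
E
```

```text
t 3.0 p [573.8 -14.6  36.9] a 10.6 F [0.5 0.1 0.1] w 35.9 gf 0.0 q [-0.15  0.35  1.85  0.    0.94  1.24]
  -> (np.float64(574.7), np.float64(-17.9), 36, 10) dp [0.0002 0.0034 0.0009] rz 0.01
rim [161. 236.] 137 mean [450.2 434.7] rect [449.9 423.2] [197.4  38.2] 3.7
rim [211. 232.] 162 mean [472.9 301.9] rect [470.5 301.3] [208.3  72.5] 24.5
rim [189. 273.] 37 mean [358.3 344.9] rect [358.3 344.9] [ 0.  95.4] 5.2
```

Call:
jog_arm:
  moves:
    - {"dp": [0, 0.0034, 0.0015], "rot": [0, 0, 0.01], "gripper": 0.036}
    - {"dp": [0, 0.0034, 0.0015], "rot": [0, 0, 0.01], "gripper": 0.01}
    - {"dp": [0, 0.0034, 0.0015], "rot": [0, 0, 0.01], "gripper": 0.01}
    - {"dp": [0, 0.0034, 0.0015], "rot": [0, 0, 0.01], "gripper": 0.01}
    - {"dp": [0, 0.0034, 0.0015], "rot": [0, 0, 0.01], "gripper": 0.01}
    - {"dp": [0, 0.0034, -0.01], "rot": [0, 0, 0.01], "gripper": 0.01}
    - {"dp": [0, 0.0034, -0.04], "rot": [0, 0, 0.01], "gripper": 0.01}
    - {"dp": [0, 0.0034, -0.08], "rot": [0, 0, 0.01], "gripper": 0.01}

```text
t: 4.05
ee_pos: [572.1, -17.5, 115.8]
tool_rot: [[0.985, 0.173, -0.004], [0.173, -0.985, 0.001], [-0.004, -0.002, -1.0]]
contact_force: [1.3, -0.2, 0.4]
grip_width: 16.5
gripper_force: 40.2
```

Run:
```python
from h import *
go((500,340,110,95),(500,365,20,95))
a=np.radians(4.5)
for k in(45,0,-45): print(455+k*np.cos(a),365+k*np.sin(a))
```

```text
t 4.05 p [572.1 -17.5 115.8] a 10.0 F [ 1.3 -0.2  0.4] w 16.5 gf 40.2 q [-0.15  0.23  1.82  0.    1.09  1.24]
  -> (500, 340, 110, 95) dp [-0.009  -0.3645  0.0058] rz -1.484
  -> (500, 365, 20, 95) dp [-0.0047 -0.3892  0.0958] rz -1.484
499.86128001799074 368.530659307753
455.0 365.0
410.13871998200926 361.469340692247
```

Call:
jog_arm:
  moves:
    - {"dp": [-0.004, -0.392, 0], "rot": [0, 0, -1.484], "gripper": 0.01}
    - {"dp": [-0.004, -0.392, 0], "rot": [0, 0, -1.484], "gripper": 0.01}
    - {"dp": [-0.004, -0.392, 0], "rot": [0, 0, -1.484], "gripper": 0.01}
    - {"dp": [-0.004, -0.392, 0], "rot": [0, 0, -1.484], "gripper": 0.01}
    - {"dp": [-0.004, -0.392, 0], "rot": [0, 0, -1.484], "gripper": 0.01}
    - {"dp": [-0.004, -0.392, 0], "rot": [0, 0, -1.484], "gripper": 0.01}
    - {"dp": [-0.004, -0.392, 0], "rot": [0, 0, -1.484], "gripper": 0.01}
    - {"dp": [-0.004, -0.392, 0], "rot": [0, 0, -1.484], "gripper": 0.01}
    - {"dp": [-0.004, -0.392, 0.02], "rot": [0, 0, -1.484], "gripper": 0.01}
    - {"dp": [-0.004, -0.392, 0.05], "rot": [0, 0, -1.484], "gripper": 0.01}
    - {"dp": [-0.004, -0.392, 0.075], "rot": [0, 0, -1.484], "gripper": 0.01}
    - {"dp": [-0.004, -0.392, 0.075], "rot": [0, 0, -1.484], "gripper": 0.01}

```text
t: 5.55
ee_pos: [498.8, 365.1, 37.1]
tool_rot: [[-0.084, 0.996, -0.007], [0.996, 0.084, -0.004], [-0.004, -0.008, -1.0]]
contact_force: [-0.7, -1.7, 0.3]
grip_width: 17.0
gripper_force: 40.2
```

Run:
```python
from h import *
go((500,368.5,18,94.5))
```

```text
t 5.55 p [498.8 365.1  37.1] a 94.8 F [-0.7 -1.7  0.3] w 17.0 gf 40.2 q [0.52 0.43 1.74 0.   0.98 0.43]
  -> (500, 368.5, 18, 94.5) dp [0.0032 0.0015 0.0191] rz 0.006
```

Call:
jog_arm:
  moves:
    - {"dp": [0.003, 0.001, 0.012], "rot": [0, 0, 0], "gripper": 0.01}
    - {"dp": [0.003, 0.001, 0.018], "rot": [0, 0, 0], "gripper": 0.01}
    - {"dp": [0.003, 0.001, 0.0195], "rot": [0, 0, 0], "gripper": 0.01}
    - {"dp": [0.003, 0.001, 0.0195], "rot": [0, 0, 0], "gripper": 0.03}
    - {"dp": [0.003, 0.001, 0.0195], "rot": [0, 0, 0], "gripper": 0.03}
    - {"dp": [0.003, 0.001, 0.0195], "rot": [0, 0, 0], "gripper": 0.03}
    - {"dp": [0.003, 0.001, 0.0], "rot": [0, 0, 0], "gripper": 0.03}
    - {"dp": [0.003, 0.001, -0.04], "rot": [0, 0, 0], "gripper": 0.032}
    - {"dp": [0.003, 0.001, -0.08], "rot": [0, 0, 0], "gripper": 0.036}

```text
t: 6.68
ee_pos: [502.8, 370.7, 123.6]
tool_rot: [[-0.087, 0.996, 0.001], [0.996, 0.087, 0.0], [0.0, 0.001, -1.0]]
contact_force: [0.7, 0.4, 0.8]
grip_width: 36.2
gripper_force: 0.0
```

Run:
```python
from h import *
go((*M(28,-27),116,10),(*M(28,-27),36,10))
im=cap('wrist','w2.png')
```

```text
t 6.67 p [502.8 370.7 123.6] a 95.0 F [0.7 0.4 0.8] w 36.2 gf 0.0 q [0.52 0.32 1.7  0.   1.12 0.44]
  -> (np.float64(584.1), np.float64(-71.1), 116, 10) dp [-0.4472  0.0423  0.0076] rz 1.484
  -> (np.float64(584.1), np.float64(-71.1), 36, 10) dp [-0.4472  0.0423  0.0876] rz 1.484
```

View pics/w2.png

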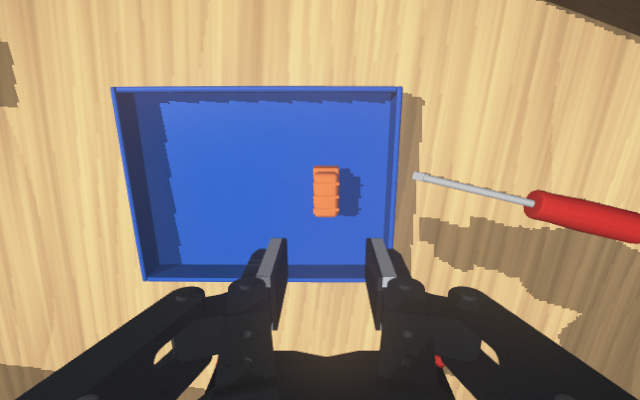

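The latch stands upright on the tray floor at (325,190). On to the second.

Call:
jog_arm:
  moves:
    - {"dp": [-0.447, 0.042, 0.007], "rot": [0, 0, 1.484], "gripper": 0.036}
    - {"dp": [-0.447, 0.042, 0.007], "rot": [0, 0, 1.484], "gripper": 0.036}
    - {"dp": [-0.447, 0.042, 0.007], "rot": [0, 0, 1.484], "gripper": 0.036}
    - {"dp": [-0.447, 0.042, 0.007], "rot": [0, 0, 1.484], "gripper": 0.036}
    - {"dp": [-0.447, 0.042, 0.007], "rot": [0, 0, 1.484], "gripper": 0.036}
    - {"dp": [-0.447, 0.042, 0.007], "rot": [0, 0, 1.484], "gripper": 0.036}
    - {"dp": [-0.447, 0.042, 0.007], "rot": [0, 0, 1.484], "gripper": 0.036}
    - {"dp": [-0.447, 0.042, 0.007], "rot": [0, 0, 1.484], "gripper": 0.036}
    - {"dp": [-0.447, 0.042, 0.007], "rot": [0, 0, 1.484], "gripper": 0.036}
    - {"dp": [-0.447, 0.042, 0.025], "rot": [0, 0, 1.484], "gripper": 0.036}
    - {"dp": [-0.447, 0.042, 0.05], "rot": [0, 0, 1.484], "gripper": 0.036}
    - {"dp": [-0.447, 0.042, 0.05], "rot": [0, 0, 1.484], "gripper": 0.036}

```text
t: 8.22
ee_pos: [580.3, -68.9, 67.8]
tool_rot: [[0.984, 0.177, -0.007], [0.177, -0.984, 0.002], [-0.007, -0.003, -1.0]]
contact_force: [-0.4, -0.6, -0.2]
grip_width: 35.6
gripper_force: 0.0
```

Run:
```python
from h import *
go((*M(28,-27),36,10))
```

```text
t 8.22 p [580.3 -68.9  67.8] a 10.2 F [-0.4 -0.6 -0.2] w 35.6 gf 0.0 q [-0.24  0.33  1.81  0.    1.01  1.15]
  -> (np.float64(584.1), np.float64(-71.1), 36, 10) dp [0.0033 0.0028 0.0318] rz 0.003
```

Call:
jog_arm:
  moves:
    - {"dp": [0.002, 0.001, 0.02], "rot": [0, 0, 0], "gripper": 0.036}
    - {"dp": [0.002, 0.001, 0.032], "rot": [0, 0, 0], "gripper": 0.036}
    - {"dp": [0.002, 0.001, 0.032], "rot": [0, 0, 0], "gripper": 0.036}
    - {"dp": [0.002, 0.001, 0.032], "rot": [0, 0, 0], "gripper": 0.01}
    - {"dp": [0.002, 0.001, 0.032], "rot": [0, 0, 0], "gripper": 0.01}
    - {"dp": [0.002, 0.001, 0.032], "rot": [0, 0, 0], "gripper": 0.01}
    - {"dp": [0.002, 0.001, 0.032], "rot": [0, 0, 0], "gripper": 0.01}

```text
t: 9.1
ee_pos: [586.1, -71.5, 39.7]
tool_rot: [[0.985, 0.173, 0.001], [0.173, -0.985, 0.0], [0.001, -0.0, -1.0]]
contact_force: [-0.2, 2.6, 1.5]
grip_width: 16.7
gripper_force: 40.7
```

Run:
```python
from h import *
a=np.radians(4.5)
go((455,365,116,94.5),(455,365,36,94.5))
```

```text
t 9.1 p [586.1 -71.5  39.7] a 10.0 F [-0.2  2.6  1.5] w 16.7 gf 40.7 q [-0.24  0.38  1.81  0.    0.95  1.16]
  -> (455, 365, 116, 94.5) dp [-0.0535 -0.4526 -0.0763] rz -1.475
  -> (455, 365, 36, 94.5) dp [-0.0535 -0.4526  0.0037] rz -1.475
```

Call:
jog_arm:
  moves:
    - {"dp": [0, 0, -0.03], "rot": [0, 0, 0], "gripper": 0.01}
    - {"dp": [0, 0, -0.076], "rot": [0, 0, 0], "gripper": 0.01}
    - {"dp": [-0.0535, -0.4526, -0.076], "rot": [0, 0, -1.475], "gripper": 0.01}
    - {"dp": [-0.0535, -0.4526, -0.076], "rot": [0, 0, -1.475], "gripper": 0.01}
    - {"dp": [-0.0535, -0.4526, -0.076], "rot": [0, 0, -1.475], "gripper": 0.01}
    - {"dp": [-0.0535, -0.4526, -0.076], "rot": [0, 0, -1.475], "gripper": 0.01}
    - {"dp": [-0.0535, -0.4526, -0.076], "rot": [0, 0, -1.475], "gripper": 0.01}
    - {"dp": [-0.0535, -0.4526, -0.076], "rot": [0, 0, -1.475], "gripper": 0.01}
    - {"dp": [-0.0535, -0.4526, -0.076], "rot": [0, 0, -1.475], "gripper": 0.01}
    - {"dp": [-0.0535, -0.4526, -0.076], "rot": [0, 0, -1.475], "gripper": 0.01}
    - {"dp": [-0.0535, -0.4526, -0.076], "rot": [0, 0, -1.475], "gripper": 0.01}
    - {"dp": [-0.0535, -0.4526, -0.076], "rot": [0, 0, -1.475], "gripper": 0.01}

```text
t: 10.6
ee_pos: [454.9, 363.8, 115.1]
tool_rot: [[-0.076, 0.997, 0.0], [0.997, 0.076, -0.001], [-0.001, 0.0, -1.0]]
contact_force: [-0.0, -0.2, -1.1]
grip_width: 16.5
gripper_force: 40.5
```

Call:
jog_arm:
  moves:
    - {"dp": [0, 0, 0.03], "rot": [0, 0, 0], "gripper": 0.01}
    - {"dp": [0, 0, 0.06], "rot": [0, 0, 0], "gripper": 0.01}
    - {"dp": [0, 0, 0.07], "rot": [0, 0, 0], "gripper": 0.01}
    - {"dp": [0, 0, 0.07], "rot": [0, 0, 0], "gripper": 0.01}
    - {"dp": [0, 0, 0.07], "rot": [0, 0, 0], "gripper": 0.01}

```text
t: 11.22
ee_pos: [455.9, 365.0, 46.6]
tool_rot: [[-0.077, 0.997, 0.002], [0.997, 0.077, 0.001], [0.001, 0.002, -1.0]]
contact_force: [-0.5, -0.2, -0.3]
grip_width: 16.2
gripper_force: 40.5
```

Run:
```python
from h import *
go((455,365,22,94.5))
```

```text
t 11.22 p [455.9 365.   46.6] a 94.4 F [-0.5 -0.2 -0.3] w 16.2 gf 40.5 q [ 0.56  0.35  1.83 -0.    0.96  0.48]
  -> (455, 365, 22, 94.5) dp [ 0.     -0.0009  0.0246] rz -0.001
```

Call:
jog_arm:
  moves:
    - {"dp": [0, 0, 0.018], "rot": [0, 0, 0], "gripper": 0.01}
    - {"dp": [0, 0, 0.0235], "rot": [0, 0, 0], "gripper": 0.01}
    - {"dp": [0, 0, 0.0248], "rot": [0, 0, 0], "gripper": 0.01}
    - {"dp": [0, 0, 0.0248], "rot": [0, 0, 0], "gripper": 0.01}
    - {"dp": [0, 0, 0.0248], "rot": [0, 0, 0], "gripper": 0.03}
    - {"dp": [0, 0, 0.0248], "rot": [0, 0, 0], "gripper": 0.03}
    - {"dp": [0, 0, 0.0248], "rot": [0, 0, 0], "gripper": 0.03}
    - {"dp": [0, 0, 0.0], "rot": [0, 0, 0], "gripper": 0.03}
    - {"dp": [0, 0, -0.04], "rot": [0, 0, 0], "gripper": 0.032}
    - {"dp": [0, 0, -0.07], "rot": [0, 0, 0], "gripper": 0.036}
    - {"dp": [0, 0, -0.07], "rot": [0, 0, 0], "gripper": 0.036}

```text
t: 12.6
ee_pos: [456.8, 366.3, 118.3]
tool_rot: [[-0.078, 0.997, 0.006], [0.997, 0.078, 0.004], [0.003, 0.006, -1.0]]
contact_force: [0.1, -0.6, -0.2]
grip_width: 35.9
gripper_force: 0.0
```

Run:
```python
from h import *
go((*M(-28,27),116,10),(*M(-28,27),36,10))
```

```text
t 12.6 p [456.8 366.3 118.3] a 94.5 F [ 0.1 -0.6 -0.2] w 35.9 gf 0.0 q [0.56 0.25 1.8  0.   1.08 0.48]
  -> (np.float64(519.5), np.float64(-27.7), 116, 10) dp [-0.3977  0.0316  0.0023] rz 1.475
  -> (np.float64(519.5), np.float64(-27.7), 36, 10) dp [-0.3977  0.0316  0.0823] rz 1.475
```

Call:
jog_arm:
  moves:
    - {"dp": [-0.397, 0.032, 0.0], "rot": [0, 0, 1.475], "gripper": 0.036}
    - {"dp": [-0.397, 0.032, 0.0], "rot": [0, 0, 1.475], "gripper": 0.036}
    - {"dp": [-0.397, 0.032, 0.0], "rot": [0, 0, 1.475], "gripper": 0.036}
    - {"dp": [-0.397, 0.032, 0.0], "rot": [0, 0, 1.475], "gripper": 0.036}
    - {"dp": [-0.397, 0.032, 0.0], "rot": [0, 0, 1.475], "gripper": 0.036}
    - {"dp": [-0.397, 0.032, 0.0], "rot": [0, 0, 1.475], "gripper": 0.036}
    - {"dp": [-0.397, 0.032, 0.0], "rot": [0, 0, 1.475], "gripper": 0.036}
    - {"dp": [-0.397, 0.032, 0.0], "rot": [0, 0, 1.475], "gripper": 0.036}
    - {"dp": [-0.397, 0.032, 0.0], "rot": [0, 0, 1.475], "gripper": 0.036}
    - {"dp": [-0.397, 0.032, 0.03], "rot": [0, 0, 1.475], "gripper": 0.036}
    - {"dp": [-0.397, 0.032, 0.055], "rot": [0, 0, 1.475], "gripper": 0.036}
    - {"dp": [-0.397, 0.032, 0.055], "rot": [0, 0, 1.475], "gripper": 0.036}

```text
t: 14.1
ee_pos: [514.4, -27.4, 57.1]
tool_rot: [[0.984, 0.176, -0.007], [0.176, -0.984, 0.001], [-0.007, -0.003, -1.0]]
contact_force: [-0.2, 0.5, -1.2]
grip_width: 36.1
gripper_force: 0.0
```

Call:
jog_arm:
  moves:
    - {"dp": [0, 0, 0.005], "rot": [0, 0, 0], "gripper": 0.036}
    - {"dp": [0, 0, 0.005], "rot": [0, 0, 0], "gripper": 0.036}
    - {"dp": [0, 0, 0.005], "rot": [0, 0, 0], "gripper": 0.036}

```text
t: 14.48
ee_pos: [518.3, -28.5, 56.1]
tool_rot: [[0.985, 0.174, 0.002], [0.174, -0.985, -0.0], [0.002, 0.001, -1.0]]
contact_force: [-0.7, 0.6, -0.2]
grip_width: 36.1
gripper_force: 0.0
```

Run:
```python
from h import *
go((*M(-28,27),36,10))
```

```text
t 14.47 p [518.3 -28.5  56.1] a 10.0 F [-0.7  0.6 -0.2] w 36.1 gf 0.0 q [-0.19  0.22  1.98 -0.    0.94  1.21]
  -> (np.float64(519.5), np.float64(-27.7), 36, 10) dp [ 0.0013 -0.0006  0.0201] rz 0.0
```

Call:
jog_arm:
  moves:
    - {"dp": [0.001, 0, 0.014], "rot": [0, 0, 0], "gripper": 0.036}
    - {"dp": [0.001, 0, 0.02], "rot": [0, 0, 0], "gripper": 0.036}
    - {"dp": [0.001, 0, 0.02], "rot": [0, 0, 0], "gripper": 0.036}
    - {"dp": [0.001, 0, 0.02], "rot": [0, 0, 0], "gripper": 0.01}
    - {"dp": [0.001, 0, 0.02], "rot": [0, 0, 0], "gripper": 0.01}
    - {"dp": [0.001, 0, 0.02], "rot": [0, 0, 0], "gripper": 0.01}
    - {"dp": [0.001, 0, 0.02], "rot": [0, 0, 0], "gripper": 0.01}
    - {"dp": [0, 0, 0.0], "rot": [0, 0, 0], "gripper": 0.01}
    - {"dp": [0, 0, -0.04], "rot": [0, 0, 0], "gripper": 0.01}
    - {"dp": [0, 0, -0.06], "rot": [0, 0, 0], "gripper": 0.01}
    - {"dp": [0, 0, -0.06], "rot": [0, 0, 0], "gripper": 0.01}

```text
t: 15.85
ee_pos: [519.4, -28.8, 117.3]
tool_rot: [[0.985, 0.173, 0.005], [0.173, -0.985, -0.001], [0.005, 0.002, -1.0]]
contact_force: [-0.2, -0.9, -0.1]
grip_width: 17.1
gripper_force: 40.8
```

Call:
jog_arm:
  moves:
    - {"dp": [-0.039, -0.403, 0], "rot": [0, 0, -1.475], "gripper": 0.01}
    - {"dp": [-0.039, -0.403, 0], "rot": [0, 0, -1.475], "gripper": 0.01}
    - {"dp": [-0.039, -0.403, 0], "rot": [0, 0, -1.475], "gripper": 0.01}
    - {"dp": [-0.039, -0.403, 0], "rot": [0, 0, -1.475], "gripper": 0.01}
    - {"dp": [-0.039, -0.403, 0], "rot": [0, 0, -1.475], "gripper": 0.01}
    - {"dp": [-0.039, -0.403, 0], "rot": [0, 0, -1.475], "gripper": 0.01}
    - {"dp": [-0.039, -0.403, 0], "rot": [0, 0, -1.475], "gripper": 0.01}
    - {"dp": [-0.039, -0.403, 0], "rot": [0, 0, -1.475], "gripper": 0.01}
    - {"dp": [-0.039, -0.403, 0], "rot": [0, 0, -1.475], "gripper": 0.01}
    - {"dp": [-0.039, -0.403, 0.03], "rot": [0, 0, -1.475], "gripper": 0.01}
    - {"dp": [-0.039, -0.403, 0.07], "rot": [0, 0, -1.475], "gripper": 0.01}
    - {"dp": [-0.039, -0.403, 0.07], "rot": [0, 0, -1.475], "gripper": 0.01}

```text
t: 17.35
ee_pos: [405.8, 358.5, 41.0]
tool_rot: [[-0.075, 0.997, -0.008], [0.997, 0.075, -0.006], [-0.005, -0.009, -1.0]]
contact_force: [-1.1, -0.1, -0.1]
grip_width: 16.7
gripper_force: 40.8
```

Call:
jog_arm:
  moves:
    - {"dp": [0, 0, 0.003], "rot": [0, 0, 0], "gripper": 0.01}
    - {"dp": [0, 0, 0.003], "rot": [0, 0, 0], "gripper": 0.01}

```text
t: 17.6
ee_pos: [410.5, 362.3, 43.8]
tool_rot: [[-0.077, 0.997, 0.002], [0.997, 0.077, 0.002], [0.001, 0.002, -1.0]]
contact_force: [0.5, -0.1, -0.5]
grip_width: 16.9
gripper_force: 40.8
```

Run:
```python
from h import *
go((410,361.5,20,94.5))
```

```text
t 17.6 p [410.5 362.3  43.8] a 94.4 F [ 0.5 -0.1 -0.5] w 16.9 gf 40.8 q [0.59 0.29 1.92 0.   0.93 0.52]
  -> (410, 361.5, 20, 94.5) dp [-0.0007 -0.0006  0.0238] rz -0.001
```

Call:
jog_arm:
  moves:
    - {"dp": [0, 0, 0.018], "rot": [0, 0, 0], "gripper": 0.01}
    - {"dp": [0, 0, 0.024], "rot": [0, 0, 0], "gripper": 0.01}
    - {"dp": [0, 0, 0.0255], "rot": [0, 0, 0], "gripper": 0.01}
    - {"dp": [0, 0, 0.0255], "rot": [0, 0, 0], "gripper": 0.01}
    - {"dp": [0, 0, 0.0255], "rot": [0, 0, 0], "gripper": 0.03}
    - {"dp": [0, 0, 0.0255], "rot": [0, 0, 0], "gripper": 0.03}
    - {"dp": [0, 0, 0.0255], "rot": [0, 0, 0], "gripper": 0.03}
    - {"dp": [0, 0, 0.0], "rot": [0, 0, 0], "gripper": 0.03}
    - {"dp": [0, 0, -0.04], "rot": [0, 0, 0], "gripper": 0.032}
    - {"dp": [0, 0, -0.09], "rot": [0, 0, 0], "gripper": 0.044}
    - {"dp": [0, 0, -0.12], "rot": [0, 0, 0], "gripper": 0.044}

```text
t: 18.98
ee_pos: [410.3, 362.4, 165.0]
tool_rot: [[-0.078, 0.997, 0.003], [0.997, 0.078, 0.002], [0.002, 0.003, -1.0]]
contact_force: [0.7, 0.9, 0.1]
grip_width: 44.3
gripper_force: 0.0
```

Run:
```python
from h import *
im=cap('wrist','w3.png')
im=cap('top');P=cloud(im);H,S,V=chans(im)
Z=P[...,2];roi=(P[...,1]<-200)&(P[...,0]<600)&(P[...,1]>-400)
comps(im,roi&(Z>52)&(Z<62)&(V<70),'bar',58,20)
comps(im,roi&(Z>13)&(Z<24)&(S<70),'plate',18,200)
k=(P[...,1]>140)&(P[...,1]<250)
comps(im,k&(Z>50)&(Z<60)&(V<70),'kgrip',56,20)
comps(im,k&((H<4)|(H>174))&(S>150)&(V>60),'red',14,30)
go((490,-200,180,75),(481,-291.5,180,72.8))
```

```text
bar [435. 247.] 185 mean [ 481.1 -291.7] rect [ 481.1 -292. ] [77.1 16.2] 72.9
plate [432. 249.] 2199 mean [ 479.2 -293.9] rect [ 481.1 -294. ] [140.8 130.3] 73.2
kgrip [252. 182.] 48 mean [611.1 202.6] rect [611.  202.7] [17.8 19. ] 76.3
kgrip [249. 252.] 50 mean [425.3 189.5] rect [425.1 189.5] [18.4 17.8] 77.1
red [253. 191.] 122 mean [596.5 206.1] rect [602.  206.4] [34.4 39.4] 70.8
red [254. 248.] 119 mean [439.6 183.4] rect [435.2 187.1] [34.8 37.9] 76.9
t 19.07 p [412.1 363.6 166.9] a 94.5 F [-0.4  0.2  0.4] w 44.1 gf 0.0 q [ 0.6   0.12  1.86 -0.    1.16  0.52]
  -> (490, -200, 180, 75) dp [-0.568   0.0334 -0.0131] rz 0.34
  -> (481, -291.5, 180, 72.8) dp [-0.6585  0.0172 -0.0131] rz 0.379
```

View pics/w3.png

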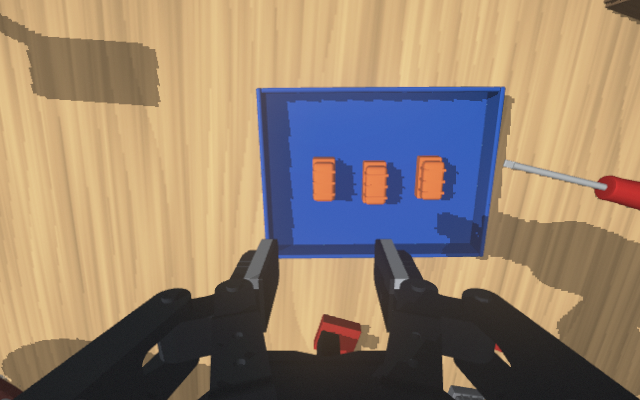

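All three latches stand upright side by side, at (324,180), (375,183) and (430,178). Next, the plate.

Call:
jog_arm:
  moves:
    - {"dp": [-0.659, 0.018, -0.013], "rot": [0, 0, 0.379], "gripper": 0.044}
    - {"dp": [-0.659, 0.018, -0.013], "rot": [0, 0, 0.379], "gripper": 0.044}
    - {"dp": [-0.659, 0.018, -0.013], "rot": [0, 0, 0.379], "gripper": 0.044}
    - {"dp": [-0.659, 0.018, -0.013], "rot": [0, 0, 0.379], "gripper": 0.044}
    - {"dp": [-0.659, 0.018, -0.013], "rot": [0, 0, 0.379], "gripper": 0.044}
    - {"dp": [-0.659, 0.018, -0.013], "rot": [0, 0, 0.379], "gripper": 0.044}
    - {"dp": [-0.659, 0.018, -0.013], "rot": [0, 0, 0.379], "gripper": 0.044}
    - {"dp": [-0.659, 0.018, -0.013], "rot": [0, 0, 0.379], "gripper": 0.044}
    - {"dp": [-0.659, 0.018, -0.013], "rot": [0, 0, 0.379], "gripper": 0.044}
    - {"dp": [-0.659, 0.018, -0.013], "rot": [0, 0, 0.379], "gripper": 0.044}
    - {"dp": [-0.659, 0.018, -0.013], "rot": [0, 0, 0.379], "gripper": 0.044}
    - {"dp": [-0.659, 0.018, -0.013], "rot": [0, 0, 0.379], "gripper": 0.044}

```text
t: 20.58
ee_pos: [478.1, -295.9, 173.4]
tool_rot: [[0.299, 0.954, -0.002], [0.954, -0.299, 0.001], [0.001, -0.002, -1.0]]
contact_force: [0.2, 0.9, 0.0]
grip_width: 44.1
gripper_force: 0.0
```

Call:
jog_arm:
  moves:
    - {"dp": [0, 0, 0], "rot": [0, 0, 0], "gripper": 0.044}
    - {"dp": [0, 0, 0], "rot": [0, 0, 0], "gripper": 0.044}

```text
t: 20.82
ee_pos: [478.5, -292.2, 174.4]
tool_rot: [[0.295, 0.956, -0.001], [0.956, -0.295, 0.001], [0.001, -0.002, -1.0]]
contact_force: [-0.0, -0.9, -0.5]
grip_width: 44.2
gripper_force: 0.0
```

Run:
```python
from h import *
im=cap('wrist','w4.png');P=cloud(im);H,S,V=chans(im);Z=P[...,2]
roi=(P[...,1]<-200)&(P[...,0]<600)&(P[...,1]>-400)&(P[...,0]>380)
comps(im,roi&(Z>53)&(Z<62)&(V<70),'bar',58,20)
comps(im,roi&(Z>15)&(Z<21),'plate',18,200)
comps(im,roi&(Z>24)&(Z<52)&(S>90),'brass',30,20)
go((482,-292.5,120,72.8))
```

```text
bar [332. 183.] 1794 mean [ 483.8 -290.8] rect [ 483.1 -292.2] [78.9 14.7] 73.6
plate [331. 168.] 18686 mean [ 484.5 -287.4] rect [ 483.  -293.4] [139.2 129.4] 73.3
t 20.88 p [ 478.7 -292.3  174.7] a 72.9 F [-0.2  1.5  0. ] w 44.1 gf 0.0 q [-0.67  0.14  1.82  0.    1.19 -0.37]
  -> (482, -292.5, 120, 72.8) dp [0.0008 0.0032 0.0547] rz 0.001
```

View pics/w4.png

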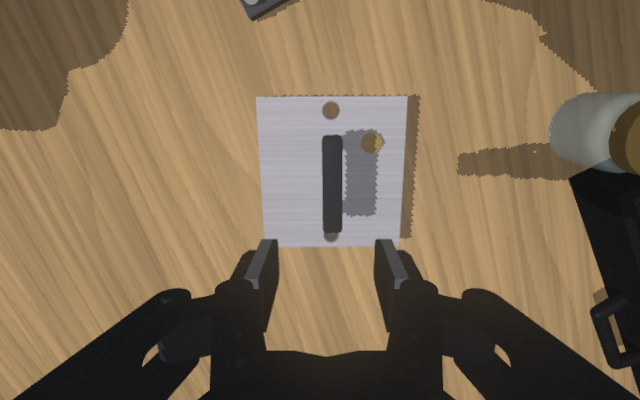

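The bar is centred at (332,183), clear of the brass bush at (372,142). Now I grip it.

Call:
jog_arm:
  force: 90
  moves:
    - {"dp": [0.001, 0.0045, 0.04], "rot": [0, 0, -0.009], "gripper": 0.044}
    - {"dp": [0.001, 0.0045, 0.08], "rot": [0, 0, -0.009], "gripper": 0.044}
    - {"dp": [0.001, 0.0045, 0.115], "rot": [0, 0, -0.009], "gripper": 0.044}
    - {"dp": [0.001, 0.0045, 0.135], "rot": [0, 0, -0.009], "gripper": 0.044}
    - {"dp": [0.001, 0.0045, 0.142], "rot": [0, 0, -0.009], "gripper": 0.044}
    - {"dp": [0.001, 0.0045, 0.142], "rot": [0, 0, -0.009], "gripper": 0.044}
    - {"dp": [0.001, 0.0045, 0.142], "rot": [0, 0, -0.009], "gripper": 0.005}
    - {"dp": [0.001, 0.0045, 0.142], "rot": [0, 0, -0.009], "gripper": 0.005}
    - {"dp": [0.001, 0.0045, 0.142], "rot": [0, 0, -0.009], "gripper": 0.005}
    - {"dp": [0.001, 0.0045, 0.142], "rot": [0, 0, -0.009], "gripper": 0.005}
    - {"dp": [0.001, 0.0045, 0.142], "rot": [0, 0, -0.009], "gripper": 0.005}

```text
t: 22.25
ee_pos: [483.9, -294.9, 35.1]
tool_rot: [[0.287, 0.958, 0.001], [0.958, -0.287, -0.001], [-0.001, 0.001, -1.0]]
contact_force: [-2.9, 1.2, 5.8]
grip_width: 14.2
gripper_force: 89.8
```

Run:
```python
from h import *
go((520,-200,130,99.5),(*M(0,0),130,99.5))
```

```text
t 22.25 p [ 483.9 -294.9   35.1] a 73.3 F [-2.9  1.2  5.8] w 14.2 gf 89.8 q [-0.67  0.34  1.87 -0.    0.93 -0.38]
  -> (520, -200, 130, 99.5) dp [ 0.1013  0.0073 -0.0949] rz -0.457
  -> (np.float64(551.8), np.float64(-49.4), 130, 99.5) dp [ 0.2547 -0.0055 -0.0949] rz -0.457
```

Call:
jog_arm:
  moves:
    - {"dp": [0, 0, -0.01], "rot": [0, 0, 0], "gripper": 0.005}
    - {"dp": [0, 0, -0.04], "rot": [0, 0, 0], "gripper": 0.005}
    - {"dp": [0.01, 0, -0.08], "rot": [0, 0, -0.02], "gripper": 0.005}
    - {"dp": [0.04, -0.001, -0.11], "rot": [0, 0, -0.08], "gripper": 0.005}
    - {"dp": [0.075, -0.0015, -0.11], "rot": [0, 0, -0.16], "gripper": 0.005}
    - {"dp": [0.115, -0.002, -0.11], "rot": [0, 0, -0.24], "gripper": 0.005}
    - {"dp": [0.155, -0.003, -0.11], "rot": [0, 0, -0.32], "gripper": 0.005}
    - {"dp": [0.195, -0.004, -0.11], "rot": [0, 0, -0.4], "gripper": 0.005}
    - {"dp": [0.23, -0.0045, -0.11], "rot": [0, 0, -0.466], "gripper": 0.005}
    - {"dp": [0.248, -0.0046, -0.11], "rot": [0, 0, -0.466], "gripper": 0.005}
    - {"dp": [0.253, -0.0046, -0.11], "rot": [0, 0, -0.466], "gripper": 0.005}
    - {"dp": [0.253, -0.0046, -0.11], "rot": [0, 0, -0.466], "gripper": 0.005}

```text
t: 23.75
ee_pos: [551.5, -51.2, 143.0]
tool_rot: [[-0.173, 0.985, -0.001], [0.985, 0.173, -0.001], [-0.001, -0.001, -1.0]]
contact_force: [0.1, -0.0, -5.6]
grip_width: 14.6
gripper_force: 88.7
```

Call:
jog_arm:
  moves:
    - {"dp": [0, 0, 0], "rot": [0, 0, 0], "gripper": 0.005}
    - {"dp": [0, 0, 0], "rot": [0, 0, 0], "gripper": 0.005}

```text
t: 24.0
ee_pos: [551.6, -51.6, 143.2]
tool_rot: [[-0.172, 0.985, -0.0], [0.985, 0.172, -0.0], [-0.0, -0.0, -1.0]]
contact_force: [0.2, 0.5, -6.4]
grip_width: 14.0
gripper_force: 88.7
```

Run:
```python
from h import *
go((552.1,-51.4,120,100))
im=cap('wrist','w5.png');P=cloud(im);H,S,V=chans(im);Z=P[...,2]
near=(np.hypot(P[...,0]-550,P[...,1]+50)<130)
print('zs',[ (lo,int((near&(Z>lo)&(Z<lo+5)).sum())) for lo in range(60,180,5)])
comps(im,near&(Z>115)&(Z<132)&(S<70)&(V>90),'plate',124,300)
# plane fit of plate top
m=near&(Z>113)&(Z<134)&(S<70)&(V>90);q=P[m];A=np.c_[q[:,:2]-[551.8,-49.4],np.ones(len(q))];print(np.linalg.lstsq(A,q[:,2],rcond=None)[0])
```

```text
t 24.0 p [551.6 -51.6 143.2] a 99.9 F [ 0.2  0.5 -6.4] w 14.0 gf 88.7 q [-0.22  0.16  1.86 -0.    1.13 -0.39]
  -> (552.1, -51.4, 120, 100) dp [0.0001 0.0005 0.0232] rz -0.002
zs [(60, 145), (65, 84), (70, 417), (75, 3117), (80, 16), (85, 0), (90, 0), (95, 0), (100, 0), (105, 18), (110, 35), (115, 47), (120, 3037), (125, 39447), (130, 71), (135, 2), (140, 0), (145, 83), (150, 332), (155, 415), (160, 1559), (165, 5880), (170, 467), (175, 526)]
plate [324. 179.] 41155 mean [545.4 -22.6] rect [548.2 -33.4] [131.8 105.1] 9.9
[-7.60679250e-04 -7.93867290e-04  1.25900996e+02]
```

View pics/w5.png

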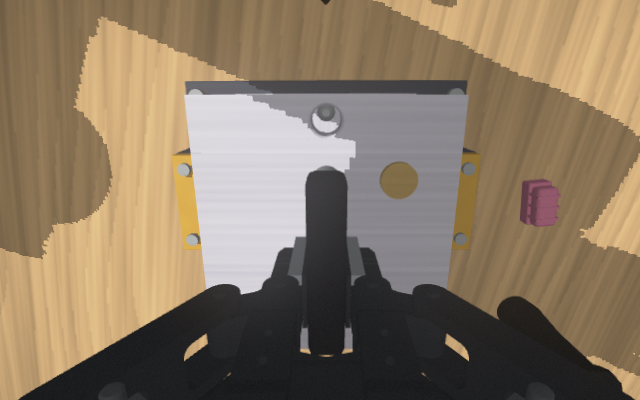

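The plate is level over the mould. Its hole at (326,119) lies over the pin at (326,112). I'll lower it in stages.

Call:
jog_arm:
  moves:
    - {"dp": [0.0006, 0.0006, 0.015], "rot": [0, 0, -0.002], "gripper": 0.005}
    - {"dp": [0.0006, 0.0006, 0.03], "rot": [0, 0, -0.002], "gripper": 0.005}
    - {"dp": [0.0006, 0.0006, 0.038], "rot": [0, 0, -0.002], "gripper": 0.005}
    - {"dp": [0.0006, 0.0006, 0.042], "rot": [0, 0, -0.002], "gripper": 0.005}
    - {"dp": [0.0006, 0.0006, 0.046], "rot": [0, 0, -0.002], "gripper": 0.005}
    - {"dp": [0.0006, 0.0006, 0.049], "rot": [0, 0, -0.002], "gripper": 0.005}
    - {"dp": [0.0006, 0.0006, 0.052], "rot": [0, 0, -0.002], "gripper": 0.005}

```text
t: 24.92
ee_pos: [552.6, -50.1, 91.5]
tool_rot: [[-0.176, 0.984, 0.001], [0.984, 0.176, -0.0], [-0.0, 0.001, -1.0]]
contact_force: [0.1, -0.5, -6.2]
grip_width: 14.4
gripper_force: 88.6
```

Run:
```python
from h import *
go((552.1,-51.4,69,100));print(status.sense()['ft_torque'])
```

```text
t 24.93 p [552.6 -50.1  91.5] a 100.1 F [ 0.1 -0.5 -6.2] w 14.4 gf 88.6 q [-0.22  0.23  1.88 -0.    1.03 -0.39]
  -> (552.1, -51.4, 69, 100) dp [-0.0012 -0.0007  0.0225] rz 0.002
[-0.02219662  0.04518991 -0.02137401]
```

Call:
jog_arm:
  moves:
    - {"dp": [0, 0, 0.006], "rot": [0, 0, 0], "gripper": 0.005}
    - {"dp": [0, 0, 0.012], "rot": [0, 0, 0], "gripper": 0.005}
    - {"dp": [0, 0, 0.017], "rot": [0, 0, 0], "gripper": 0.005}
    - {"dp": [0, 0, 0.02], "rot": [0, 0, 0], "gripper": 0.005}
    - {"dp": [0, 0, 0.021], "rot": [0, 0, 0], "gripper": 0.005}
    - {"dp": [0, 0, 0.021], "rot": [0, 0, 0], "gripper": 0.005}

```text
t: 25.68
ee_pos: [552.4, -50.0, 70.3]
tool_rot: [[-0.176, 0.984, 0.0], [0.984, 0.176, -0.0], [-0.0, 0.0, -1.0]]
contact_force: [1.0, 0.0, -6.8]
grip_width: 14.1
gripper_force: 88.7
```

Run:
```python
from h import *
go((552.1,-51.4,69,100));print(status.sense()['ft_torque'])
```

```text
t 25.68 p [552.4 -50.   70.3] a 100.1 F [ 1.   0.  -6.8] w 14.1 gf 88.7 q [-0.22  0.26  1.89  0.    0.99 -0.39]
  -> (552.1, -51.4, 69, 100) dp [-0.0014 -0.0005  0.0013] rz 0.002
[-0.01822711  0.00119638  0.00844894]
```

Call:
jog_arm:
  moves:
    - {"dp": [0, 0, 0.001], "rot": [0, 0, 0], "gripper": 0.005}
    - {"dp": [0, 0, 0.002], "rot": [0, 0, 0], "gripper": 0.005}
    - {"dp": [0, 0, 0.002], "rot": [0, 0, 0], "gripper": 0.005}

```text
t: 26.05
ee_pos: [552.6, -50.0, 69.1]
tool_rot: [[-0.176, 0.984, 0.0], [0.984, 0.176, -0.0], [-0.0, 0.0, -1.0]]
contact_force: [-2.6, -0.8, 0.0]
grip_width: 14.3
gripper_force: 89.6
```

Call:
jog_arm:
  moves:
    - {"dp": [0, 0, 0.0008], "rot": [0, 0, 0], "gripper": 0.005}
    - {"dp": [0, 0, 0.0008], "rot": [0, 0, 0], "gripper": 0.005}
    - {"dp": [0, 0, 0], "rot": [0, 0, 0], "gripper": 0.044}
    - {"dp": [0, 0, 0], "rot": [0, 0, 0], "gripper": 0.044}
    - {"dp": [0, 0, 0], "rot": [0, 0, 0], "gripper": 0.044}
    - {"dp": [0, 0, -0.03], "rot": [0, 0, 0], "gripper": 0.044}
    - {"dp": [0, 0, -0.07], "rot": [0, 0, 0], "gripper": 0.044}
    - {"dp": [0, 0, -0.11], "rot": [0, 0, 0], "gripper": 0.044}
    - {"dp": [0, 0, -0.12], "rot": [0, 0, 0], "gripper": 0.044}

```text
t: 27.18
ee_pos: [554.8, -50.5, 191.9]
tool_rot: [[-0.176, 0.984, 0.007], [0.984, 0.176, -0.001], [-0.003, 0.007, -1.0]]
contact_force: [0.9, 0.3, 0.1]
grip_width: 43.7
gripper_force: 0.0
```

Run:
```python
from h import *
im=cap('wrist');P=cloud(im);H,S,V=chans(im);Z=P[...,2]
near=(np.hypot(P[...,0]-550,P[...,1]+50)<130)
m=near&(Z>44)&(Z<60)&(S<70)&(V>80);q=P[m];A=np.c_[q[:,:2]-[551.8,-49.4],np.ones(len(q))];print('plate',np.linalg.lstsq(A,q[:,2],rcond=None)[0],len(q))
comps(im,m,'plate',52,300)
im=cap('top');P=cloud(im);H,S,V=chans(im);Z=P[...,2]
k=(P[...,1]>120)&(P[...,1]<280)
comps(im,k&(Z>50)&(Z<60)&(V<70),'kgrip',56,20)
comps(im,k&((H<4)|(H>174))&(S>150)&(V>60),'red',14,30)
a=-12
go((340,210,200,-12),(425,189,200,-12),(425,189,200,168))
```

```text
plate [-1.60455314e-03  1.39894491e-04  5.17098679e+01] 20705
plate [322. 168.] 20484 mean [550.3 -42.1] rect [552.2 -48.9] [130.1 138.7] 10.1
kgrip [252. 182.] 47 mean [611.  202.7] rect [611.  202.7] [17.8 19. ] 76.3
kgrip [248. 252.] 49 mean [425.3 190. ] rect [425.2 190. ] [17.5 17.8] 77.0
red [253. 191.] 121 mean [596.6 206. ] rect [602.  206.4] [34.4 39.4] 70.8
red [254. 248.] 118 mean [439.7 183.5] rect [435.2 187.4] [33.7 38.4] 78.2
t 27.27 p [553.3 -50.1 189.5] a 100.1 F [0.4 0.6 0.5] w 44.1 gf 0.0 q [-0.22  0.11  1.82 -0.    1.21 -0.39]
  -> (340, 210, 200, -12) dp [ 0.2935 -0.1643 -0.0105] rz 1.957
  -> (425, 189, 200, -12) dp [ 0.2579 -0.0843 -0.0105] rz 1.957
  -> (425, 189, 200, 168) dp [ 0.2579 -0.0843 -0.0105] rz -1.185
```

Call:
jog_arm:
  moves:
    - {"dp": [0.26, -0.086, 0.014], "rot": [0, 0, -1.185], "gripper": 0.044}
    - {"dp": [0.26, -0.086, 0.014], "rot": [0, 0, -1.185], "gripper": 0.044}
    - {"dp": [0.26, -0.086, 0.014], "rot": [0, 0, -1.185], "gripper": 0.044}
    - {"dp": [0.26, -0.086, 0.014], "rot": [0, 0, -1.185], "gripper": 0.044}
    - {"dp": [0.26, -0.086, 0.014], "rot": [0, 0, -1.185], "gripper": 0.044}
    - {"dp": [0.26, -0.086, 0.014], "rot": [0, 0, -1.185], "gripper": 0.044}
    - {"dp": [0.26, -0.086, 0.014], "rot": [0, 0, -1.185], "gripper": 0.044}
    - {"dp": [0.26, -0.086, 0.014], "rot": [0, 0, -1.185], "gripper": 0.044}
    - {"dp": [0.26, -0.086, 0.014], "rot": [0, 0, -1.185], "gripper": 0.044}
    - {"dp": [0.26, -0.086, 0.014], "rot": [0, 0, -1.185], "gripper": 0.044}
    - {"dp": [0.26, -0.086, 0.014], "rot": [0, 0, -1.185], "gripper": 0.044}

```text
t: 28.65
ee_pos: [422.0, 190.8, 174.2]
tool_rot: [[-0.978, 0.208, -0.0], [0.208, 0.978, 0.0], [0.0, -0.0, -1.0]]
contact_force: [0.5, -0.9, 0.2]
grip_width: 44.2
gripper_force: 0.0
```

Run:
```python
from h import *
im=cap('wrist','w6.png');P=cloud(im);H,S,V=chans(im);Z=P[...,2]
k=(abs(P[...,0]-430)<60)&(abs(P[...,1]-190)<60)
comps(im,k&(Z>51)&(Z<60)&(V<80),'kgrip',56,20)
comps(im,k&((H<6)|(H>172))&(S>130)&(Z>10)&(Z<17),'foot',14,30)
go((423.3,191,120,168))
```

```text
kgrip [329. 192.] 425 mean [425.2 191.7] rect [424.  191.9] [16.1 20. ] 77.6
foot [328. 188.] 830 mean [433.8 189.2] rect [434.2 189.4] [34.7 41.5] 78.0
t 28.7 p [422.  190.8 174.2] a 168.0 F [ 0.4 -0.6 -0.1] w 44.0 gf 0.0 q [ 0.27 -0.08  2.04  0.    1.18 -1.09]
  -> (423.3, 191, 120, 168) dp [-0.0012  0.0004  0.0542] rz -0.0
```

View pics/w6.png

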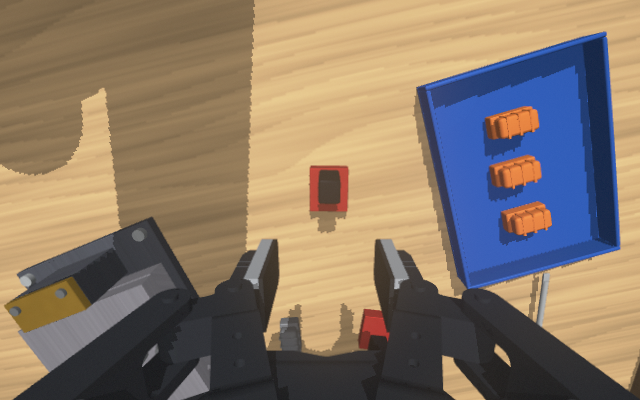

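The keeper's grip is at (329,188) on its foot, with the nose toward the picture bottom. I grip it 4 mm toward the tail.

Call:
jog_arm:
  force: 80
  moves:
    - {"dp": [0.002, 0.0014, 0.04], "rot": [0, 0, 0], "gripper": 0.044}
    - {"dp": [0.002, 0.0014, 0.08], "rot": [0, 0, 0], "gripper": 0.044}
    - {"dp": [0.002, 0.0014, 0.12], "rot": [0, 0, 0], "gripper": 0.044}
    - {"dp": [0.002, 0.0014, 0.142], "rot": [0, 0, 0], "gripper": 0.044}
    - {"dp": [0.002, 0.0014, 0.15], "rot": [0, 0, 0], "gripper": 0.044}
    - {"dp": [0.002, 0.0014, 0.15], "rot": [0, 0, 0], "gripper": 0.044}
    - {"dp": [0.002, 0.0014, 0.15], "rot": [0, 0, 0], "gripper": 0.044}
    - {"dp": [0.002, 0.0014, 0.15], "rot": [0, 0, 0], "gripper": 0.008}
    - {"dp": [0.002, 0.0014, 0.15], "rot": [0, 0, 0], "gripper": 0.008}
    - {"dp": [0.002, 0.0014, 0.15], "rot": [0, 0, 0], "gripper": 0.008}
    - {"dp": [0.002, 0.0014, 0.15], "rot": [0, 0, 0], "gripper": 0.008}
    - {"dp": [0.002, 0.0014, 0.15], "rot": [0, 0, 0], "gripper": 0.008}

```text
t: 30.2
ee_pos: [421.3, 193.1, 25.3]
tool_rot: [[-0.978, 0.208, 0.002], [0.208, 0.978, 0.001], [-0.002, 0.001, -1.0]]
contact_force: [-0.4, 0.7, 6.1]
grip_width: 16.1
gripper_force: 78.9
```

Run:
```python
from h import *
print(M(28,0),M(30,0))
go((*M(28,0),135,190))
```

```text
[579.4 -44.5] [581.3 -44.2]
t 30.2 p [421.3 193.1  25.3] a 168.0 F [-0.4  0.7  6.1] w 16.1 gf 78.9 q [ 0.28  0.17  2.12  0.    0.85 -1.08]
  -> (np.float64(579.4), np.float64(-44.5), 135, 190) dp [-0.204  -0.1996 -0.1097] rz -0.384
```

Call:
jog_arm:
  moves:
    - {"dp": [0, 0, -0.02], "rot": [0, 0, 0], "gripper": 0.008}
    - {"dp": [0, 0, -0.06], "rot": [0, 0, 0], "gripper": 0.008}
    - {"dp": [-0.02, -0.02, -0.1], "rot": [0, 0, 0], "gripper": 0.008}
    - {"dp": [-0.05, -0.05, -0.11], "rot": [0, 0, -0.1], "gripper": 0.008}
    - {"dp": [-0.08, -0.08, -0.11], "rot": [0, 0, -0.2], "gripper": 0.008}
    - {"dp": [-0.11, -0.11, -0.11], "rot": [0, 0, -0.3], "gripper": 0.008}
    - {"dp": [-0.14, -0.14, -0.11], "rot": [0, 0, -0.384], "gripper": 0.008}
    - {"dp": [-0.17, -0.17, -0.11], "rot": [0, 0, -0.384], "gripper": 0.008}
    - {"dp": [-0.195, -0.19, -0.11], "rot": [0, 0, -0.384], "gripper": 0.008}
    - {"dp": [-0.204, -0.2, -0.11], "rot": [0, 0, -0.384], "gripper": 0.008}
    - {"dp": [-0.204, -0.2, -0.11], "rot": [0, 0, -0.384], "gripper": 0.008}
    - {"dp": [-0.204, -0.2, -0.11], "rot": [0, 0, -0.384], "gripper": 0.008}

```text
t: 31.7
ee_pos: [577.1, -44.2, 133.6]
tool_rot: [[-0.985, -0.175, -0.002], [-0.175, 0.985, 0.001], [0.002, 0.001, -1.0]]
contact_force: [-0.4, 0.1, -1.7]
grip_width: 16.5
gripper_force: 78.4
```

Run:
```python
from h import *
go((*M(28.5,0),79,190))
im=cap('top');P=cloud(im);H,S,V=chans(im);Z=P[...,2]
n=np.hypot(P[...,0]-590,P[...,1]+40)<90
comps(im,n&((H<4)|(H>174))&(S>150)&(V>60),'red',124,20)
cv2.imwrite('pics/c7.png',cv2.resize(im['pixels'][150:280,270:420,::-1],None,fx=4,fy=4,interpolation=cv2.INTER_CUBIC))
```

```text
t 31.7 p [577.1 -44.2 133.6] a -169.9 F [-0.4  0.1 -1.7] w 16.5 gf 78.4 q [-0.2   0.22  1.8   0.    1.12 -1.94]
  -> (np.float64(579.9), np.float64(-44.5), 79, 190) dp [-0.0027 -0.0008  0.0546] rz 0.001
```

View pics/c7.png

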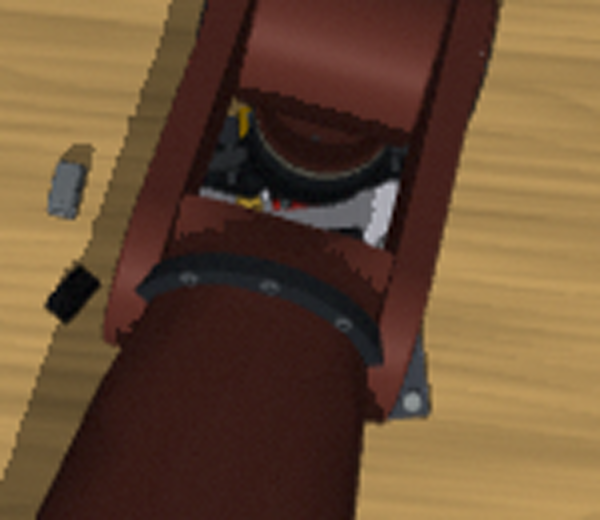

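The top view is blocked by the arm, so I lower on measured pose and force.

Call:
jog_arm:
  moves:
    - {"dp": [-0.002, -0.0006, 0.02], "rot": [0, 0, 0], "gripper": 0.008}
    - {"dp": [-0.002, -0.0006, 0.04], "rot": [0, 0, 0], "gripper": 0.008}
    - {"dp": [-0.002, -0.0006, 0.05], "rot": [0, 0, 0], "gripper": 0.008}
    - {"dp": [-0.002, -0.0006, 0.053], "rot": [0, 0, 0], "gripper": 0.008}
    - {"dp": [-0.002, -0.0006, 0.053], "rot": [0, 0, 0], "gripper": 0.008}
    - {"dp": [-0.002, -0.0006, 0.053], "rot": [0, 0, 0], "gripper": 0.008}

```text
t: 32.5
ee_pos: [581.1, -45.8, 82.0]
tool_rot: [[-0.985, -0.174, 0.002], [-0.174, 0.985, -0.0], [-0.001, -0.001, -1.0]]
contact_force: [0.7, 0.5, -0.8]
grip_width: 16.5
gripper_force: 78.4
```

Run:
```python
from h import *
go((*M(28.5,0),77.5,190),(*M(52,0),77.5,190))
im=cap('wrist','w8.png')
im=cap('scene')
cv2.imwrite('pics/s8.png',cv2.resize(im['pixels'][140:270,250:420,::-1],None,fx=4,fy=4,interpolation=cv2.INTER_CUBIC))
```

```text
t 32.5 p [581.1 -45.8  82. ] a -170.0 F [ 0.7  0.5 -0.8] w 16.5 gf 78.4 q [-0.2   0.3   1.82 -0.    1.02 -1.94]
  -> (np.float64(579.9), np.float64(-44.5), 77.5, 190) dp [0.001  0.0015 0.0045] rz 0.0
  -> (np.float64(603.0), np.float64(-40.4), 77.5, 190) dp [-0.0225  0.0015  0.0045] rz 0.0
```

View pics/s8.png

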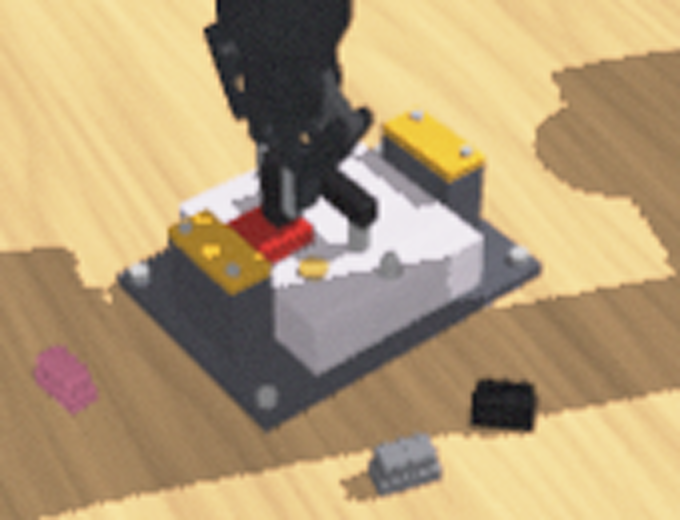

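The keeper hovers just above the plate, nose facing the far bracket's pocket. Lowering to contact.

Call:
jog_arm:
  moves:
    - {"dp": [0.001, 0.0012, 0.002], "rot": [0, 0, 0], "gripper": 0.008}
    - {"dp": [0.001, 0.0012, 0.004], "rot": [0, 0, 0], "gripper": 0.008}
    - {"dp": [0.001, 0.0012, 0.0045], "rot": [0, 0, 0], "gripper": 0.008}
    - {"dp": [0.001, 0.0012, 0.0045], "rot": [0, 0, 0], "gripper": 0.008}

```text
t: 33.1
ee_pos: [579.1, -44.5, 77.4]
tool_rot: [[-0.985, -0.174, -0.0], [-0.174, 0.985, 0.0], [0.0, 0.0, -1.0]]
contact_force: [-3.8, 1.2, 4.9]
grip_width: 16.7
gripper_force: 79.2
```

Call:
jog_arm:
  moves:
    - {"dp": [-0.004, 0, 0], "rot": [0, 0, 0], "gripper": 0.008}
    - {"dp": [-0.008, 0, 0], "rot": [0, 0, 0], "gripper": 0.008}
    - {"dp": [-0.012, 0, 0], "rot": [0, 0, 0], "gripper": 0.008}
    - {"dp": [-0.016, 0, 0], "rot": [0, 0, 0], "gripper": 0.008}
    - {"dp": [-0.019, 0, 0], "rot": [0, 0, 0], "gripper": 0.008}
    - {"dp": [-0.021, 0, 0], "rot": [0, 0, 0], "gripper": 0.008}
    - {"dp": [-0.021, 0, 0], "rot": [0, 0, 0], "gripper": 0.008}

```text
t: 33.98
ee_pos: [599.9, -41.4, 77.4]
tool_rot: [[-0.985, -0.174, -0.0], [-0.174, 0.985, -0.001], [0.001, -0.001, -1.0]]
contact_force: [-3.8, -0.7, 5.9]
grip_width: 16.9
gripper_force: 79.2
```

Run:
```python
from h import *
go((*M(52,0),77.5,190));print(status.sense()['ft_torque'])
```

```text
t 33.98 p [599.9 -41.4  77.4] a -170.0 F [-3.8 -0.7  5.9] w 16.9 gf 79.2 q [-0.19  0.34  1.77 -0.    1.03 -1.93]
  -> (np.float64(603.0), np.float64(-40.4), 77.5, 190) dp [-0.0033  0.0004 -0.0001] rz 0.0
[-0.15365618  0.56691083  0.04255319]
```

Call:
jog_arm:
  moves:
    - {"dp": [-0.002, 0, 0], "rot": [0, 0, 0], "gripper": 0.008}
    - {"dp": [-0.003, 0, 0], "rot": [0, 0, 0], "gripper": 0.008}
    - {"dp": [-0.004, 0, 0], "rot": [0, 0, 0], "gripper": 0.008}
    - {"dp": [-0.0045, 0, 0], "rot": [0, 0, 0], "gripper": 0.008}
    - {"dp": [-0.0045, 0, 0], "rot": [0, 0, 0], "gripper": 0.008}

```text
t: 34.6
ee_pos: [601.1, -41.2, 77.5]
tool_rot: [[-0.985, -0.175, -0.008], [-0.175, 0.985, -0.002], [0.009, -0.0, -1.0]]
contact_force: [-11.1, -2.9, 12.7]
grip_width: 16.9
gripper_force: 80.4
```

Call:
jog_arm:
  moves:
    - {"dp": [-0.002, 0, 0], "rot": [0, 0, 0], "gripper": 0.008}
    - {"dp": [-0.003, 0, 0], "rot": [0, 0, 0], "gripper": 0.008}
    - {"dp": [-0.003, 0, 0], "rot": [0, 0, 0], "gripper": 0.008}

```text
t: 34.98
ee_pos: [601.2, -41.1, 77.6]
tool_rot: [[-0.984, -0.176, -0.016], [-0.176, 0.984, -0.003], [0.016, 0.0, -1.0]]
contact_force: [-18.1, -3.5, 18.0]
grip_width: 16.8
gripper_force: 81.2
```

Run:
```python
from h import *
go((*M(52,0),77.5,190));print(status.sense()['ft_torque'])
im=cap('wrist');P=cloud(im);H,S,V=chans(im);Z=P[...,2]
n=np.hypot(P[...,0]-590,P[...,1]+40)<70
comps(im,n&((H<6)|(H>172))&(S>130)&(Z>58)&(Z<74),'foot',66,20)
```

```text
t 34.98 p [601.2 -41.1  77.6] a -169.9 F [-18.1  -3.5  18. ] w 16.8 gf 81.2 q [-0.18  0.35  1.76 -0.01  1.05 -1.93]
  -> (np.float64(603.0), np.float64(-40.4), 77.5, 190) dp [-0.0019  0.0004  0.0001] rz 0.002
[-0.73591865  2.95975402  0.09712005]
foot [326. 232.] 710 mean [594.  -43.2] rect [594.5 -43. ] [ 7.3 34.7] 9.2
```

Call:
jog_arm:
  moves:
    - {"dp": [0.003, 0, 0], "rot": [0, 0, 0], "gripper": 0.008}
    - {"dp": [0.005, 0, 0], "rot": [0, 0, 0], "gripper": 0.008}
    - {"dp": [0.005, 0, 0], "rot": [0, 0, 0], "gripper": 0.036}
    - {"dp": [0.005, 0, 0], "rot": [0, 0, 0], "gripper": 0.036}
    - {"dp": [0.005, 0, 0], "rot": [0, 0, 0], "gripper": 0.036}
    - {"dp": [0.005, 0, -0.03], "rot": [0, 0, 0], "gripper": 0.036}
    - {"dp": [0.005, 0, -0.07], "rot": [0, 0, 0], "gripper": 0.04}
    - {"dp": [0.01, 0, -0.11], "rot": [0, 0, 0], "gripper": 0.044}
    - {"dp": [0.01, 0, -0.11], "rot": [0, 0, 0], "gripper": 0.044}

```text
t: 36.15
ee_pos: [600.7, -41.9, 191.6]
tool_rot: [[-0.985, -0.174, 0.009], [-0.174, 0.985, -0.002], [-0.009, -0.003, -1.0]]
contact_force: [1.0, -0.7, -0.1]
grip_width: 43.9
gripper_force: 0.0
```

Run:
```python
from h import *
im=cap('wrist','w9.png');P=cloud(im);H,S,V=chans(im);Z=P[...,2]
n=np.hypot(P[...,0]-590,P[...,1]+40)<70
comps(im,n&((H<6)|(H>172))&(S>130)&(Z>58)&(Z<74),'foot',66,20)
comps(im,n&(V<70)&(Z>100)&(Z<115),'grip',108,20)
im=cap('top');P=cloud(im);H,S,V=chans(im);Z=P[...,2]
k=(P[...,1]>120)&(P[...,1]<280)
comps(im,k&(Z>50)&(Z<60)&(V<70),'kgrip',56,20)
comps(im,k&((H<4)|(H>174))&(S>150)&(V>60),'red',14,30)
print(M(55,0))
go((611,202,175,160.5),(611,202,175,-19.5))
```

```text
foot [328. 187.] 661 mean [602.7 -41.1] rect [605.2 -41.1] [25.8 34.3] 10.1
grip [327. 204.] 691 mean [603.2 -41.6] rect [603.  -41.8] [21.6 16.8] 10.7
kgrip [252. 183.] 50 mean [610.6 202.5] rect [610.3 202.9] [17.8 20.7] 75.5
red [253. 191.] 123 mean [596.8 206.1] rect [602.2 206.3] [34.3 39.7] 70.5
[606.  -39.8]
t 36.25 p [597.6 -41.3 186.9] a -170.0 F [ 0.3  0.3 -1.3] w 44.2 gf 0.0 q [-0.19  0.2   1.72  0.    1.22 -1.93]
  -> (611, 202, 175, 160.5) dp [-0.0555  0.2373  0.0119] rz 0.515
  -> (611, 202, 175, -19.5) dp [-0.0555  0.2373  0.0119] rz -2.627
```

View pics/w9.png

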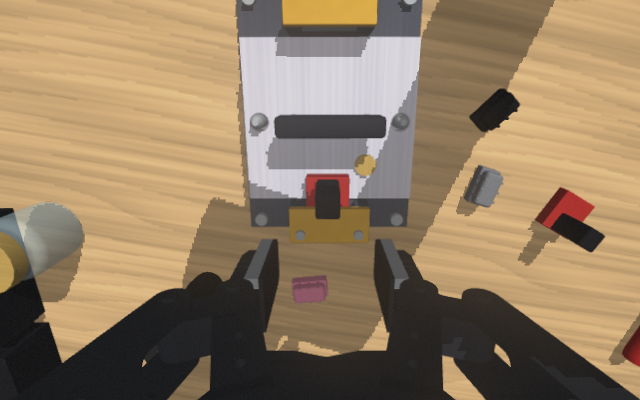

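Run:
```python
from h import *
im=cap('wrist');P=cloud(im);H,S,V=chans(im);Z=P[...,2]
n=np.hypot(P[...,0]-570,P[...,1]+45)<120
a=np.radians(10);ex=np.array([np.cos(a),np.sin(a)]);ey=np.array([-ex[1],ex[0]])
def st(m,z,name):
    n_,l,s,c=cv2.connectedComponentsWithStats(m.astype(np.uint8));
    for i in range(1,n_):
        if s[i,4]<150: continue
        v,u=np.where(l==i);w=onplane(im,np.c_[u,v],z)[:,:2]-MC;x=w@ex;y=w@ey
        print(name,'x',np.round(np.percentile(x,[1,99]),1),'y',np.round(np.percentile(y,[1,99]),1),len(u))
st(n&((H<6)|(H>172))&(S>130)&(Z>58)&(Z<74),66,'foot')
st(n&(V<80)&(Z>100)&(Z<115),108,'grip')
st(n&(Z>72)&(Z<80)&(H>15)&(H<32)&(S>100),76,'lip')
st(n&(Z>86)&(Z<97)&(V<80),92,'bar')
st(n&(Z>46)&(Z<57)&(S<60),52,'plate')
```

```text
foot x [41.1 67.5] y [-18.1  15.7] 677
grip x [41.8 62.3] y [-9.8  6.9] 706
lip x [-87.3 -68.6] y [-32.1  32. ] 2920
lip x [65.6 95.3] y [-31.8  32. ] 2324
bar x [-8.1  7. ] y [-37.4  38.4] 2530
plate x [-71.3 -68.5] y [-31.1  31.6] 359
plate x [-63.7  64.2] y [-68.1  69. ] 23508
```

The keeper sits under the lip, with its grip at (327,200). Corrected for the lip's own offset in this view, it is home. Now the second keeper.

Call:
jog_arm:
  moves:
    - {"dp": [-0.061, 0.236, 0.012], "rot": [0, 0, 0.515], "gripper": 0.044}
    - {"dp": [-0.061, 0.236, 0.012], "rot": [0, 0, 0.515], "gripper": 0.044}
    - {"dp": [-0.061, 0.236, 0.012], "rot": [0, 0, 0.515], "gripper": 0.044}
    - {"dp": [-0.061, 0.236, 0.012], "rot": [0, 0, 0.515], "gripper": 0.044}
    - {"dp": [-0.061, 0.236, 0.012], "rot": [0, 0, 0.515], "gripper": 0.044}
    - {"dp": [-0.061, 0.236, 0.012], "rot": [0, 0, 0.515], "gripper": 0.044}
    - {"dp": [-0.061, 0.236, 0.012], "rot": [0, 0, 0.515], "gripper": 0.044}
    - {"dp": [-0.061, 0.236, 0.012], "rot": [0, 0, 0.515], "gripper": 0.044}
    - {"dp": [-0.061, 0.236, 0.012], "rot": [0, 0, 0.515], "gripper": 0.044}

```text
t: 37.42
ee_pos: [616.7, 200.6, 174.9]
tool_rot: [[-0.942, 0.335, 0.0], [0.335, 0.942, 0.0], [-0.0, 0.0, -1.0]]
contact_force: [-0.3, -0.2, -0.6]
grip_width: 44.0
gripper_force: 0.0
```

Run:
```python
from h import *
im=cap('wrist');P=cloud(im);H,S,V=chans(im);Z=P[...,2]
k=(abs(P[...,0]-605)<60)&(abs(P[...,1]-204)<60)
comps(im,k&(Z>51)&(Z<60)&(V<80),'kgrip',56,20)
comps(im,k&((H<6)|(H>172))&(S>130)&(Z>10)&(Z<17),'foot',14,30)
go((616.3,201.7,120,160.5))
```

```text
kgrip [331. 180.] 523 mean [611.6 205.4] rect [611.7 205.2] [16.8 19.7] 70.4
foot [330. 153.] 1271 mean [598.2 209.9] rect [602.9 208.4] [34.8 41.4] 70.4
t 37.48 p [616.7 200.8 175. ] a 160.4 F [-0.3 -0.5 -1. ] w 44.2 gf 0.0 q [ 0.21  0.32  1.6  -0.    1.22 -1.02]
  -> (616.3, 201.7, 120, 160.5) dp [0.0007 0.0007 0.055 ] rz -0.001
```

Call:
jog_arm:
  force: 80
  moves:
    - {"dp": [0.002, 0.0026, 0.04], "rot": [0, 0, 0], "gripper": 0.044}
    - {"dp": [0.002, 0.0026, 0.08], "rot": [0, 0, 0], "gripper": 0.044}
    - {"dp": [0.002, 0.0026, 0.12], "rot": [0, 0, 0], "gripper": 0.044}
    - {"dp": [0.002, 0.0026, 0.142], "rot": [0, 0, 0], "gripper": 0.044}
    - {"dp": [0.002, 0.0026, 0.15], "rot": [0, 0, 0], "gripper": 0.044}
    - {"dp": [0.002, 0.0026, 0.15], "rot": [0, 0, 0], "gripper": 0.044}
    - {"dp": [0.002, 0.0026, 0.15], "rot": [0, 0, 0], "gripper": 0.044}
    - {"dp": [0.002, 0.0026, 0.15], "rot": [0, 0, 0], "gripper": 0.008}
    - {"dp": [0.002, 0.0026, 0.15], "rot": [0, 0, 0], "gripper": 0.008}
    - {"dp": [0.002, 0.0026, 0.15], "rot": [0, 0, 0], "gripper": 0.008}
    - {"dp": [0.002, 0.0026, 0.15], "rot": [0, 0, 0], "gripper": 0.008}
    - {"dp": [0.002, 0.0026, 0.15], "rot": [0, 0, 0], "gripper": 0.008}

```text
t: 38.98
ee_pos: [616.7, 205.0, 26.3]
tool_rot: [[-0.943, 0.334, 0.003], [0.334, 0.943, 0.0], [-0.002, 0.001, -1.0]]
contact_force: [0.2, 0.0, 5.7]
grip_width: 16.3
gripper_force: 78.8
```

Run:
```python
from h import *
go((*M(-28,0),145,190))
```

```text
t 38.98 p [616.7 205.   26.3] a 160.5 F [0.2 0.  5.7] w 16.3 gf 78.8 q [ 0.21  0.5   1.67 -0.    0.97 -1.02]
  -> (np.float64(524.2), np.float64(-54.3), 145, 190) dp [ 0.0006 -0.2753 -0.1187] rz -0.515
```

Call:
jog_arm:
  moves:
    - {"dp": [0, 0, -0.02], "rot": [0, 0, 0], "gripper": 0.008}
    - {"dp": [0, 0, -0.06], "rot": [0, 0, 0], "gripper": 0.008}
    - {"dp": [0, -0.03, -0.1], "rot": [0, 0, 0], "gripper": 0.008}
    - {"dp": [0, -0.07, -0.119], "rot": [0, 0, -0.1], "gripper": 0.008}
    - {"dp": [0, -0.11, -0.119], "rot": [0, 0, -0.2], "gripper": 0.008}
    - {"dp": [0, -0.15, -0.119], "rot": [0, 0, -0.3], "gripper": 0.008}
    - {"dp": [0, -0.19, -0.119], "rot": [0, 0, -0.4], "gripper": 0.008}
    - {"dp": [0, -0.23, -0.119], "rot": [0, 0, -0.515], "gripper": 0.008}
    - {"dp": [0, -0.26, -0.119], "rot": [0, 0, -0.515], "gripper": 0.008}
    - {"dp": [0, -0.275, -0.119], "rot": [0, 0, -0.515], "gripper": 0.008}
    - {"dp": [0, -0.275, -0.119], "rot": [0, 0, -0.515], "gripper": 0.008}
    - {"dp": [0, -0.275, -0.119], "rot": [0, 0, -0.515], "gripper": 0.008}

```text
t: 40.48
ee_pos: [523.9, -53.6, 143.9]
tool_rot: [[-0.985, -0.174, 0.0], [-0.174, 0.985, 0.001], [-0.0, 0.001, -1.0]]
contact_force: [1.3, -0.2, -0.2]
grip_width: 16.5
gripper_force: 78.3
```

Call:
jog_arm:
  moves:
    - {"dp": [0, 0, 0.02], "rot": [0, 0, 0], "gripper": 0.008}
    - {"dp": [0, 0, 0.04], "rot": [0, 0, 0], "gripper": 0.008}
    - {"dp": [0, 0, 0.04], "rot": [0, 0, 0], "gripper": 0.008}
    - {"dp": [0, 0, 0.04], "rot": [0, 0, 0], "gripper": 0.008}

```text
t: 40.98
ee_pos: [524.3, -53.9, 104.3]
tool_rot: [[-0.985, -0.175, 0.001], [-0.175, 0.985, -0.0], [-0.001, -0.0, -1.0]]
contact_force: [0.6, -0.8, -1.5]
grip_width: 16.5
gripper_force: 78.4
```

Run:
```python
from h import *
go((*M(-27,0),78.5,190))
im=cap('wrist','w10.png')
P=cloud(im);H,S,V=chans(im);Z=P[...,2]
n=np.hypot(P[...,0]-520,P[...,1]+55)<90
comps(im,n&((H<6)|(H>172))&(S>130)&(Z>70)&(Z<105),'foot',94,20)
```

```text
t 40.98 p [524.3 -53.9 104.3] a -169.9 F [ 0.6 -0.8 -1.5] w 16.5 gf 78.4 q [-0.24  0.16  1.94  0.    1.04 -1.98]
  -> (np.float64(525.2), np.float64(-54.1), 78.5, 190) dp [-0.0008 -0.0004  0.0258] rz 0.001
foot [326. 200.] 4068 mean [501.1 -58.8] rect [504.  -58.4] [33.6 34.6] 10.1
```

View pics/w10.png

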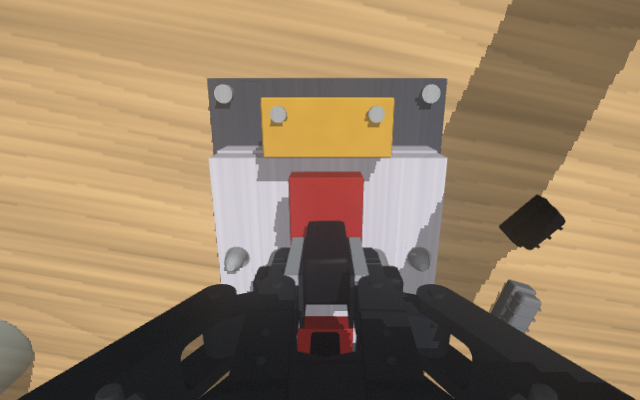

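The red nose, edge at row 173, is centred on the yellow lip, edge at row 157. I back off 3 mm and set it down.

Call:
jog_arm:
  moves:
    - {"dp": [-0.003, 0, 0.01], "rot": [0, 0, 0], "gripper": 0.008}
    - {"dp": [-0.003, 0, 0.018], "rot": [0, 0, 0], "gripper": 0.008}
    - {"dp": [-0.003, 0, 0.022], "rot": [0, 0, 0], "gripper": 0.008}
    - {"dp": [-0.003, 0, 0.025], "rot": [0, 0, 0], "gripper": 0.008}
    - {"dp": [-0.003, 0, 0.026], "rot": [0, 0, 0], "gripper": 0.008}
    - {"dp": [-0.003, 0, 0.026], "rot": [0, 0, 0], "gripper": 0.008}

```text
t: 41.78
ee_pos: [526.6, -54.0, 78.3]
tool_rot: [[-0.985, -0.174, -0.0], [-0.174, 0.985, -0.0], [0.0, 0.0, -1.0]]
contact_force: [-1.9, 0.3, 2.3]
grip_width: 16.5
gripper_force: 78.9
```

Call:
jog_arm:
  moves:
    - {"dp": [0.004, 0, 0.0005], "rot": [0, 0, 0], "gripper": 0.008}
    - {"dp": [0.008, 0, 0.0005], "rot": [0, 0, 0], "gripper": 0.008}
    - {"dp": [0.012, 0, 0.0005], "rot": [0, 0, 0], "gripper": 0.008}
    - {"dp": [0.016, 0, 0.0005], "rot": [0, 0, 0], "gripper": 0.008}
    - {"dp": [0.019, 0, 0.0005], "rot": [0, 0, 0], "gripper": 0.008}
    - {"dp": [0.021, 0, 0.0005], "rot": [0, 0, 0], "gripper": 0.008}
    - {"dp": [0.021, 0, 0.0005], "rot": [0, 0, 0], "gripper": 0.008}

```text
t: 42.65
ee_pos: [507.0, -57.8, 78.2]
tool_rot: [[-0.985, -0.173, 0.003], [-0.173, 0.985, -0.0], [-0.003, -0.001, -1.0]]
contact_force: [3.6, 1.4, 5.5]
grip_width: 16.9
gripper_force: 79.5
```

Call:
jog_arm:
  moves:
    - {"dp": [0.001, 0, 0], "rot": [0, 0, 0], "gripper": 0.008}
    - {"dp": [0.002, 0, 0], "rot": [0, 0, 0], "gripper": 0.008}
    - {"dp": [0.003, 0, 0], "rot": [0, 0, 0], "gripper": 0.008}
    - {"dp": [0.004, 0, 0], "rot": [0, 0, 0], "gripper": 0.008}
    - {"dp": [0.004, 0, 0], "rot": [0, 0, 0], "gripper": 0.008}

```text
t: 43.28
ee_pos: [503.3, -58.5, 78.3]
tool_rot: [[-0.985, -0.173, 0.003], [-0.173, 0.985, -0.0], [-0.003, -0.001, -1.0]]
contact_force: [3.2, 1.2, 5.6]
grip_width: 16.8
gripper_force: 79.4
```

Call:
jog_arm:
  moves:
    - {"dp": [0.001, 0, 0], "rot": [0, 0, 0], "gripper": 0.008}
    - {"dp": [0.002, 0, 0], "rot": [0, 0, 0], "gripper": 0.008}
    - {"dp": [0.003, 0, 0], "rot": [0, 0, 0], "gripper": 0.008}
    - {"dp": [0.003, 0, 0], "rot": [0, 0, 0], "gripper": 0.008}

```text
t: 43.78
ee_pos: [500.3, -58.9, 78.2]
tool_rot: [[-0.985, -0.173, 0.003], [-0.173, 0.985, -0.0], [-0.003, -0.001, -1.0]]
contact_force: [4.6, 0.6, 6.1]
grip_width: 16.8
gripper_force: 79.4
```

Call:
jog_arm:
  moves:
    - {"dp": [0.001, 0, 0], "rot": [0, 0, 0], "gripper": 0.008}
    - {"dp": [0.002, 0, 0], "rot": [0, 0, 0], "gripper": 0.008}
    - {"dp": [0.003, 0, 0], "rot": [0, 0, 0], "gripper": 0.008}
    - {"dp": [0.003, 0, 0], "rot": [0, 0, 0], "gripper": 0.008}

```text
t: 44.28
ee_pos: [500.1, -59.0, 78.6]
tool_rot: [[-0.985, -0.173, 0.01], [-0.173, 0.985, 0.0], [-0.01, -0.001, -1.0]]
contact_force: [9.8, 2.2, 1.0]
grip_width: 16.5
gripper_force: 78.7
```

Call:
jog_arm:
  moves:
    - {"dp": [0.0015, 0, 0.0007], "rot": [0, 0, 0], "gripper": 0.008}
    - {"dp": [0.003, 0, 0.001], "rot": [0, 0, 0], "gripper": 0.008}
    - {"dp": [0.003, 0, 0.001], "rot": [0, 0, 0], "gripper": 0.008}

```text
t: 44.65
ee_pos: [499.9, -59.1, 78.8]
tool_rot: [[-0.985, -0.172, 0.017], [-0.172, 0.985, 0.001], [-0.017, -0.002, -1.0]]
contact_force: [14.6, 4.5, 1.4]
grip_width: 16.6
gripper_force: 78.7
```

Call:
jog_arm:
  moves:
    - {"dp": [-0.003, 0, 0.0], "rot": [0, 0, 0], "gripper": 0.008}
    - {"dp": [-0.0045, 0, 0], "rot": [0, 0, 0], "gripper": 0.008}
    - {"dp": [-0.0045, 0, 0], "rot": [0, 0, 0], "gripper": 0.036}
    - {"dp": [-0.0045, 0, 0], "rot": [0, 0, 0], "gripper": 0.036}
    - {"dp": [-0.0045, 0, 0], "rot": [0, 0, 0], "gripper": 0.036}
    - {"dp": [-0.0045, 0, -0.03], "rot": [0, 0, 0], "gripper": 0.036}
    - {"dp": [-0.0045, 0, -0.07], "rot": [0, 0, 0], "gripper": 0.04}
    - {"dp": [-0.0045, 0, -0.12], "rot": [0, 0, 0], "gripper": 0.044}
    - {"dp": [-0.0045, 0, -0.12], "rot": [0, 0, 0], "gripper": 0.044}
    - {"dp": [-0.0045, 0, -0.12], "rot": [0, 0, 0], "gripper": 0.044}

```text
t: 45.9
ee_pos: [496.7, -59.0, 195.5]
tool_rot: [[-0.985, -0.174, -0.001], [-0.174, 0.985, 0.0], [0.001, 0.0, -1.0]]
contact_force: [-1.0, 0.0, -0.2]
grip_width: 44.5
gripper_force: 0.0
```

Run:
```python
from h import *
go((400,-50,200,190))
im=cap('wrist','w11.png');P=cloud(im);H,S,V=chans(im);Z=P[...,2]
n=np.hypot(P[...,0]-550,P[...,1]+50)<120
a=np.radians(10);ex=np.array([np.cos(a),np.sin(a)]);ey=np.array([-ex[1],ex[0]])
def st(m,z,name):
    n_,l,s,c=cv2.connectedComponentsWithStats(m.astype(np.uint8));
    for i in range(1,n_):
        if s[i,4]<150: continue
        v,u=np.where(l==i);w=onplane(im,np.c_[u,v],z)[:,:2]-MC;x=w@ex;y=w@ey
        print(name,'x',np.round(np.percentile(x,[1,99]),1),'y',np.round(np.percentile(y,[1,99]),1),len(u),np.round(np.nanmedian(P[v,u,2]),1))
st(n&((H<6)|(H>172))&(S>130)&(Z>58)&(Z<74),66,'foot')
st(n&(V<80)&(Z>100)&(Z<115),108,'grip')
st(n&(Z>72)&(Z<80)&(H>15)&(H<32)&(S>100),76,'lip')
st(n&(Z>86)&(Z<97)&(V<80),92,'bar')
```

```text
t 45.9 p [496.7 -59.  195.5] a -170.0 F [-1.   0.  -0.2] w 44.5 gf 0.0 q [-0.26 -0.02  1.94 -0.    1.22 -2.  ]
  -> (400, -50, 200, 190) dp [ 0.0937  0.0256 -0.0045] rz 0.0
foot x [-66.2 -46.4] y [-18.9  -9.7] 196 65.6
foot x [-66.2 -46.4] y [ 7.6 15.3] 211 65.6
foot x [38.3 68.2] y [-18.3  16.1] 607 65.2
grip x [-68.5 -47.7] y [-9.9  6.6] 670 107.4
grip x [38.  61.8] y [-9.5  6.7] 525 107.1
lip x [-99.2 -70.1] y [-31.9  31.7] 2958 75.6
lip x [64.2 96. ] y [-31.8  32.1] 1469 75.5
bar x [-10.9   6. ] y [-37.6  36.7] 1829 91.2
bar x [39.7 48. ] y [-9.5  7. ] 154 91.5
```

View pics/w11.png

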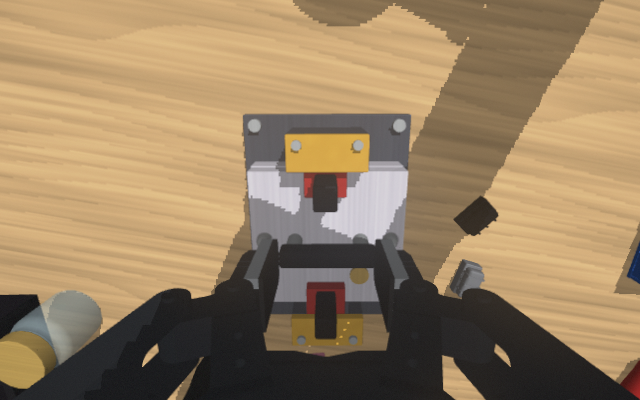

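Both keepers sit flat under the lips, at (325,190) and (325,300), each pushed until it stalled against the back wall. Handing in.

```bash
python3 -c "
from h import *
print(workorder.sign_off())"
```

```text
the job is handed in; nothing more can be done
None
```

I handed the job in at about 46 s: the three latches present stand side by side on the tray floor, the mould is closed with the plate fully home, and both keepers were pushed under the lips until they stalled against the back walls. No score came back at sign-off.

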